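# Weigh a lot of bead jars on the bench scale and pack them

### The arm

A 6-joint arm with a two-finger parallel gripper is mounted at the origin on the work surface. World frame = base frame: x ahead of the robot, y to its left, z up, the work surface at z = 0. Lengths are in m, angles in rad, forces in N, time in s.
With the tool pointing down it reaches from about 0.3 to 0.775 m from the base axis. Payload 14.6 kg.
Tool frame: the origin (TCP) lies at the very end of the fingers, on their centre line; the grasp point (between the pads) lies 19 mm behind it; z points along the fingers, y is the direction in which the jaws open and shut (so a half turn about z gives the same grasp; the last joint's range is limited). The gripper opens to 94 mm and grips with 3 to 60 N. Pads are 16 mm wide; open, the fingers measure 119 mm over their backs; the gripper's body (75 mm by 177 mm) begins 78 mm behind the grasp point.
Start: joints at [1.169, 0.3, 1.521, -0, 1.321, -0.067], TCP at [0.181, 0.519, 0.205] pointing down, gripper open.
Joint ranges: [-3.03, 3.03], [-0.79, 2.21], [0.23, 2.52], [-1.04, 4.18], [0, 3.07], [-2.55, 2.55]. Speed limits (rad/s): [2.22, 2.22, 2.57, 3.14, 3.14, 3.14].

### API

Orientations are given as [roll, pitch, yaw] about the fixed x, y, z axes, in that order (R = Rz(yaw) Ry(pitch) Rx(roll)).
In Python, from station import get_obs, vision, hand_in gives the robot as it stands.
- The arm moves only by the tool play_rows, never from a script. Its argument "moves" is a list of rows, each an object with "claw": the opening, from 0 (shut) to 1 (fully open); "linear": the shift along the tool's x, y, z in mm, a list of three; "turn": the turn, a rotation vector about the tool's x, y, z in rad, a list of three. In form: [{"claw": claw, "linear": [tx, ty, tz], "turn": [ax, ay, az]}, ...]. A call has 1 to 8 rows; each row is the pose to reach, as a shift and turn from the pose measured when the call began, along the tool's axes at that moment; what a row does not reach only later rows make up. A row lasts 1/8 s, in which the tool goes at most 62.5 mm and 10.7 degrees, less where a joint would pass 70% of its speed; a pose out of reach is approached as far as the arm can. A call with a gripper value outside its range is refused whole. The fingers move at their own pace and stop on an object; "force" is the grip in N (left out, the last holds). Time passes only in rows, so rows that repeat a pose let the fingers close. It gives the time, the measured TCP pose, the force and the opening at its end, in the units of the state.
- get_obs(): the state, without advancing time (a new reading comes with each control period).
- vision.camera(name): name is "scene" or "top" or "wrist"; returns the picture (480x640x3 uint8, blue, green, red); there is no depth.
- vision.camera_info(name): a dict with "camera_matrix" (3x3 intrinsics, pixels), "rvec" (rotation vector, rad) and "tvec" (3), from world to camera coordinates, as OpenCV has them; the wrist camera has in their place "mount" (4x4, takes a point from camera to tool coordinates, whose origin is the TCP and whose axes are the flange's). Camera axes: x right, y down, z forward; pixel columns grow to the right and rows downward; lengths in m; the calibration is good to about 2 mm. A picture is of the moment at which its call begins: read the wrist's pose just before it. camera_info takes no time and is no camera call.
- hand_in(): hands the job in, once; it reports no verdict.
The state is a dict: "time_s": time; "qpos": joint angles; "joint_vel": joint speeds; "tau": joint torques, N m; "ee_pos": TCP position; "eef_rot": TCP orientation; "force": force on the tool from outside, world axes, zero at the start; "moment": the same for the moment, N m; "grip_width": finger opening in m.
Only numpy, scipy, OpenCV 4.12 (cv2) and the standard library are available. Lean on these libraries where they do the work, as an engineer would, in place of code of your own. Each camera call takes 0.05 s, during which the arm holds its last target.

### The job

Weigh this lot of bead jars: take the roll of tape off the scale's pan and lay it flat on the bench, then, with the pan empty, press the green key (on) and then the yellow key (zero). Stand all the jars upright on the pan and, while all of them stand there, press the white key (hold) and then the blue key (print). Then stand all the jars upright in the cardboard carton, let go, and only then press the red key (off); press one key at a time, each fully down, and do not move the barcode scanner or the box cutter.

Things in the scene. Friction and masses are not known exactly. Their poses are not given: they have to be found in the camera images.
- scale: grey bench scale, 330 mm deep (x) by 300 mm wide (y), fixed. Origin: centre of its underside; x points from the keys to the pan, z up. Its near 115 mm is a console sloping up 15 degrees (0.26 rad) away from the robot, 30 to 60 mm high, with five round keys in a row along y and a display behind them; the rest lies under the flat steel pan, its highest part
- pan (a point): centre of the pan's flat top face, 83 mm above the bench and 55 mm ahead of the scale's origin along its x; axes as the scale's. The pan is a rigid plate without a rim, 220 mm (x) by 290 mm (y)
- key_on (a joint): the green key of the scale (switches the scale on), first from the left seen from the robot (+y end); 0 = up, 0.006 m = fully down; springs back by itself; needs about 4.5 N; counts as pressed beyond 0.004
- key_on_top (a point): centre of the top face of the green key, 28 mm across; its z is the outward normal of the key, leaning 15 degrees towards the robot; it is pressed against this z. Keys are 48 mm apart
- key_zero (a joint): the yellow key of the scale (sets the empty pan to zero), second from the left; 0 = up, 0.006 m = fully down; springs back by itself; needs about 4.5 N; counts as pressed beyond 0.004
- key_zero_top (a point): centre of the top face of the yellow key, 28 mm across; its z is the outward normal of the key, leaning 15 degrees towards the robot; it is pressed against this z. Keys are 48 mm apart
- key_hold (a joint): the white key of the scale (holds the reading), the middle one; 0 = up, 0.006 m = fully down; springs back by itself; needs about 4.5 N; counts as pressed beyond 0.004
- key_hold_top (a point): centre of the top face of the white key, 28 mm across; its z is the outward normal of the key, leaning 15 degrees towards the robot; it is pressed against this z. Keys are 48 mm apart
- key_print (a joint): the blue key of the scale (prints the label), second from the right; 0 = up, 0.006 m = fully down; springs back by itself; needs about 4.5 N; counts as pressed beyond 0.004
- key_print_top (a point): centre of the top face of the blue key, 28 mm across; its z is the outward normal of the key, leaning 15 degrees towards the robot; it is pressed against this z. Keys are 48 mm apart
- key_off (a joint): the red key of the scale (switches the scale off), the rightmost (-y end); 0 = up, 0.006 m = fully down; springs back by itself; needs about 4.5 N; counts as pressed beyond 0.004
- key_off_top (a point): centre of the top face of the red key, 28 mm across; its z is the outward normal of the key, leaning 15 degrees towards the robot; it is pressed against this z. Keys are 48 mm apart
- jar_red: squat screw-top jar of red beads with a lid of the same colour, a plain cylinder 58 mm across and 70 mm high, 0.15 to 0.3 kg, standing upright on the bench right of the scale; may be absent. Origin: centre of its underside, z up along its axis
- jar_green: squat screw-top jar of green beads with a lid of the same colour, a plain cylinder 58 mm across and 70 mm high, 0.15 to 0.3 kg, standing upright on the bench right of the scale; may be absent. Origin: centre of its underside, z up along its axis
- jar_blue: squat screw-top jar of blue beads with a lid of the same colour, a plain cylinder 58 mm across and 70 mm high, 0.15 to 0.3 kg, standing upright on the bench right of the scale; may be absent. Origin: centre of its underside, z up along its axis
- jar_amber: squat screw-top jar of amber beads with a lid of the same colour, a plain cylinder 58 mm across and 70 mm high, 0.15 to 0.3 kg, standing upright on the bench right of the scale; may be absent. Origin: centre of its underside, z up along its axis
- tape: roll of brown packing tape lying flat on the pan at the start: ring 100 mm across outside, 76 mm hole right through (wall 12 mm), 48 mm high, 0.2 kg. Origin: on its axis at the underside, z along the axis. It can be pinched by its wall from above, one finger in the hole
- carton: low open cardboard carton, fixed to the bench left of the scale: 230 mm (x) by 210 mm (y) outside, walls 4 mm thick and 40 mm high, floor about 4 mm thick. Origin: centre of its underside, z up
- scanner: black and grey handheld barcode scanner lying beyond the carton, about 195 mm long and 40 mm high; leave alone. Origin: under the middle of its 85 mm long black head (62 mm wide), the 34 mm wide grey grip runs along its own -x to 145 mm from there
- cutter: orange box cutter lying at the far right of the scale, 150 mm long (x), 32 mm wide, its blade 33 mm out at +x; leave alone. Origin: centre of its underside
There are look-alikes about, which are no part of the job. Several things look just like the jar_amber: the one meant starts farthest to the robot's left.

How it is judged:
On the way, in this order (a step that is already met when the one before it is completed fails the run):
1. the tape roll lies flat on the bench, let go (height (world z) of tape between -0.006 and 0.006 m and angle between tape's own z axis and vertical below 0.1 rad and linear speed of tape below 0.03 m/s and contact force between the fingers and tape below 0.1 N), for 0.2 s.
2. the green key (on) is pressed alone (value of joint key_on above 0.004 m and value of joint each of key_zero, key_hold, key_print, key_off below 0.002 m), for 0.05 s.
3. the yellow key (zero) is pressed alone (value of joint key_zero above 0.004 m and value of joint each of key_on, key_hold, key_print, key_off below 0.002 m), for 0.05 s.
4. all jars stand upright on the pan, let go (x of jar_red in the frame of pan between -0.105 and 0.105 m and y of jar_red in the frame of pan between -0.14 and 0.14 m and z of jar_red in the frame of pan between -0.006 and 0.008 m and angle between each of jar_red, jar_green, jar_blue, jar_amber's own z axis and vertical below 0.15 rad and linear speed of each of jar_red, jar_green, jar_blue, jar_amber below 0.03 m/s and contact force between the fingers and jar_red below 0.1 N and x of jar_green in the frame of pan between -0.105 and 0.105 m and y of jar_green in the frame of pan between -0.14 and 0.14 m and z of jar_green in the frame of pan between -0.006 and 0.008 m and contact force between the fingers and jar_green below 0.1 N and x of jar_blue in the frame of pan between -0.105 and 0.105 m and y of jar_blue in the frame of pan between -0.14 and 0.14 m and z of jar_blue in the frame of pan between -0.006 and 0.008 m and contact force between the fingers and jar_blue below 0.1 N and x of jar_amber in the frame of pan between -0.105 and 0.105 m and y of jar_amber in the frame of pan between -0.14 and 0.14 m and z of jar_amber in the frame of pan between -0.006 and 0.008 m and contact force between the fingers and jar_amber below 0.1 N), for 0.3 s.
5. the white key (hold) is pressed alone (value of joint key_hold above 0.004 m and value of joint each of key_on, key_zero, key_print, key_off below 0.002 m), for 0.05 s.
6. the blue key (print) is pressed alone (value of joint key_print above 0.004 m and value of joint each of key_on, key_zero, key_hold, key_off below 0.002 m), for 0.05 s.
7. all jars stand upright on the floor of the carton, let go (x of jar_red in the frame of carton between -0.095 and 0.095 m and y of jar_red in the frame of carton between -0.085 and 0.085 m and z of jar_red in the frame of carton between 0 and 0.014 m and angle between each of jar_red, jar_green, jar_blue, jar_amber's own z axis and vertical below 0.15 rad and linear speed of each of jar_red, jar_green, jar_blue, jar_amber below 0.03 m/s and contact force between the fingers and jar_red below 0.1 N and x of jar_green in the frame of carton between -0.095 and 0.095 m and y of jar_green in the frame of carton between -0.085 and 0.085 m and z of jar_green in the frame of carton between 0 and 0.014 m and contact force between the fingers and jar_green below 0.1 N and x of jar_blue in the frame of carton between -0.095 and 0.095 m and y of jar_blue in the frame of carton between -0.085 and 0.085 m and z of jar_blue in the frame of carton between 0 and 0.014 m and contact force between the fingers and jar_blue below 0.1 N and x of jar_amber in the frame of carton between -0.095 and 0.095 m and y of jar_amber in the frame of carton between -0.085 and 0.085 m and z of jar_amber in the frame of carton between 0 and 0.014 m and contact force between the fingers and jar_amber below 0.1 N), for 0.3 s.
8. the red key (off) is pressed alone (value of joint key_off above 0.004 m and value of joint each of key_on, key_zero, key_hold, key_print below 0.002 m), for 0.05 s.
At the end, for the whole second after the job is handed in: every jar that is present stands upright (within 0.15 rad) on the carton's floor, released and at rest; the tape roll lies flat on the bench (underside within 6 mm of it, tilt below 0.1 rad), released; all five keys are up again (all of step 1 and all of step 7 and value of joint each of key_on, key_zero, key_hold, key_print, key_off below 0.002 m); the robot touches nothing.
It fails at once if green (on) or yellow (zero) pressed while the tape or a jar is on the pan (value of joint any of key_on, key_zero above 0.004 m and ((x of tape in the frame of pan between -0.12 and 0.12 m and y of tape in the frame of pan between -0.155 and 0.155 m and z of tape in the frame of pan between -0.02 and 0.04 m) or (x of jar_red in the frame of pan between -0.12 and 0.12 m and y of jar_red in the frame of pan between -0.155 and 0.155 m and z of jar_red in the frame of pan between -0.02 and 0.04 m) or (x of jar_green in the frame of pan between -0.12 and 0.12 m and y of jar_green in the frame of pan between -0.155 and 0.155 m and z of jar_green in the frame of pan between -0.02 and 0.04 m) or (x of jar_blue in the frame of pan between -0.12 and 0.12 m and y of jar_blue in the frame of pan between -0.155 and 0.155 m and z of jar_blue in the frame of pan between -0.02 and 0.04 m) or (x of jar_amber in the frame of pan between -0.12 and 0.12 m and y of jar_amber in the frame of pan between -0.155 and 0.155 m and z of jar_amber in the frame of pan between -0.02 and 0.04 m))).
It fails at once if white (hold) or blue (print) pressed while a jar is not standing on the pan (value of joint any of key_hold, key_print above 0.004 m and (not (x of jar_red in the frame of pan between -0.105 and 0.105 m and y of jar_red in the frame of pan between -0.14 and 0.14 m and z of jar_red in the frame of pan between -0.006 and 0.008 m and angle between jar_red's own z axis and vertical below 0.15 rad) or not (x of jar_green in the frame of pan between -0.105 and 0.105 m and y of jar_green in the frame of pan between -0.14 and 0.14 m and z of jar_green in the frame of pan between -0.006 and 0.008 m and angle between jar_green's own z axis and vertical below 0.15 rad) or not (x of jar_blue in the frame of pan between -0.105 and 0.105 m and y of jar_blue in the frame of pan between -0.14 and 0.14 m and z of jar_blue in the frame of pan between -0.006 and 0.008 m and angle between jar_blue's own z axis and vertical below 0.15 rad) or not (x of jar_amber in the frame of pan between -0.105 and 0.105 m and y of jar_amber in the frame of pan between -0.14 and 0.14 m and z of jar_amber in the frame of pan between -0.006 and 0.008 m and angle between jar_amber's own z axis and vertical below 0.15 rad))).
It fails at once if red (off) pressed while a jar is not standing in the carton (value of joint key_off above 0.004 m and (not (x of jar_red in the frame of carton between -0.095 and 0.095 m and y of jar_red in the frame of carton between -0.085 and 0.085 m and z of jar_red in the frame of carton between 0 and 0.014 m and angle between jar_red's own z axis and vertical below 0.15 rad) or not (x of jar_green in the frame of carton between -0.095 and 0.095 m and y of jar_green in the frame of carton between -0.085 and 0.085 m and z of jar_green in the frame of carton between 0 and 0.014 m and angle between jar_green's own z axis and vertical below 0.15 rad) or not (x of jar_blue in the frame of carton between -0.095 and 0.095 m and y of jar_blue in the frame of carton between -0.085 and 0.085 m and z of jar_blue in the frame of carton between 0 and 0.014 m and angle between jar_blue's own z axis and vertical below 0.15 rad) or not (x of jar_amber in the frame of carton between -0.095 and 0.095 m and y of jar_amber in the frame of carton between -0.085 and 0.085 m and z of jar_amber in the frame of carton between 0 and 0.014 m and angle between jar_amber's own z axis and vertical below 0.15 rad))).
It fails at once if two keys pressed at once (value of joint each of key_on, key_zero above 0.004 m or value of joint each of key_on, key_hold above 0.004 m or value of joint each of key_on, key_print above 0.004 m or value of joint each of key_on, key_off above 0.004 m or value of joint each of key_zero, key_hold above 0.004 m or value of joint each of key_zero, key_print above 0.004 m or value of joint each of key_zero, key_off above 0.004 m or value of joint each of key_hold, key_print above 0.004 m or value of joint each of key_hold, key_off above 0.004 m or value of joint each of key_print, key_off above 0.004 m).
It fails at once if the scanner or the box cutter moved by more than 25 mm (distance of any of scanner, cutter from where it was at the start of the episode above 0.025 m).
Of jar_red, jar_green, jar_blue, jar_amber only 2 to 3 are there at a start; the rules pass over those that are not, and their reading is None.
At some moment in a run one of jar_red, jar_green, jar_blue, jar_amber, tape may be knocked a few centimetres aside while the robot is not near it.
It also fails if it takes over 210 s, if anything falls off the work surface, if the arm or the gripper's body presses on something with over 40 N, if the wrist force passes 120 N, or if a joint passes its speed limit or range.

## Working session

There is one attempt and no reset: what is moved stays moved. The work goes in short steps, Python scripts to look and compute and a tool call to move; the robot and the scene stay as the last step left them, time stands still between calls to the robot, and variables do not carry over. Pictures are saved under pics/ and viewed, and the job is handed in when it is done.

Besides the shell and the picture viewer there is one more tool, called after ">>>" by a JSON object that holds its "op" and its "data", one argument or row to a line. play_rows: Moves the arm, as the interface text tells. Its arguments: {"type":"object","properties":{"moves":{"type":"array","items":{"type":"object","properties":{"claw":{"type":"number"},"linear":{"type":"array","items":{"type":"number"}},"turn":{"type":"array","items":{"type":"number"}}}}},"force":{"type":"number"}},"required":["moves"]}

```bash
ls; mkdir -p pics
python3 - <<'E'
from station import get_obs, vision
import cv2, numpy as np
o=get_obs(); print(o)
for n in ("scene","top","wrist"):
    cv2.imwrite(f"pics/{n}0.png",vision.camera(n)); print(n,vision.camera_info(n))
E
```

```text
pics
{'time_s': 0.0, 'qpos': array([ 1.16939918e+00,  3.00445397e-01,  1.52158238e+00, -1.07674130e-05,
        1.32068926e+00, -6.65804676e-02]), 'joint_vel': array([-2.12094494e-03,  7.38682637e-04, -3.60573991e-04, -4.26395218e-05,
       -4.34272706e-06,  4.74966721e-04]), 'tau': array([ 2.70893288e-04, -5.31813419e+01, -3.52739561e+01,  7.08399201e-02,
        2.43681780e-02, -1.29455289e-04]), 'ee_pos': array([0.18062108, 0.51922004, 0.20489988]), 'eef_rot': array([-3.14047007e+00, -6.44002217e-05,  2.80677861e+00]), 'force': array([-0.42346681, -0.04730944, -0.45089836]), 'moment': array([-0.03822661, -0.00861837,  0.03940881]), 'grip_width': 0.09395105509676052}
scene {'camera_matrix': array([[440.05618617,   0.        , 317.49294975],
       [  0.        , 440.05618617, 245.01623155],
       [  0.        ,   0.        ,   1.        ]]), 'rvec': array([ 1.21239203,  2.46213097, -0.83176158]), 'tvec': array([ 0.42733066, -0.2918789 ,  1.33490711])}
top {'camera_matrix': array([[518.27633721,   0.        , 319.78512795],
       [  0.        , 518.27633721, 232.21408601],
       [  0.        ,   0.        ,   1.        ]]), 'rvec': array([ 2.1343043 , -2.10835752,  0.20835374]), 'tvec': array([-0.1207793 ,  0.59833077,  1.35271269])}
wrist {'camera_matrix': array([[336.14938133,   0.        , 323.22142699],
       [  0.        , 336.14938133, 239.11108106],
       [  0.        ,   0.        ,   1.        ]]), 'mount': array([[-1.14709905e-03, -9.63743721e-01, -2.66827142e-01,
         7.75580775e-02],
       [ 9.99999122e-01, -1.28244522e-03,  3.32988945e-04,
        -4.29709207e-05],
       [-6.63107197e-04, -2.66826526e-01,  9.63744347e-01,
        -1.78043041e-01],
       [ 0.00000000e+00,  0.00000000e+00,  0.00000000e+00,
         1.00000000e+00]])}
```

View pics/top0.png

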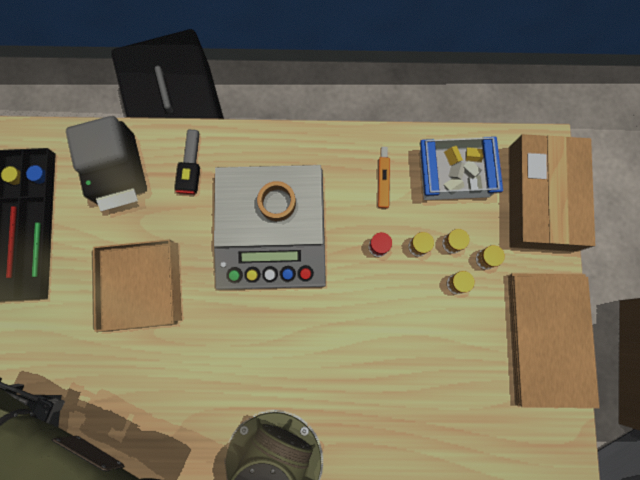

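View pics/scene0.png

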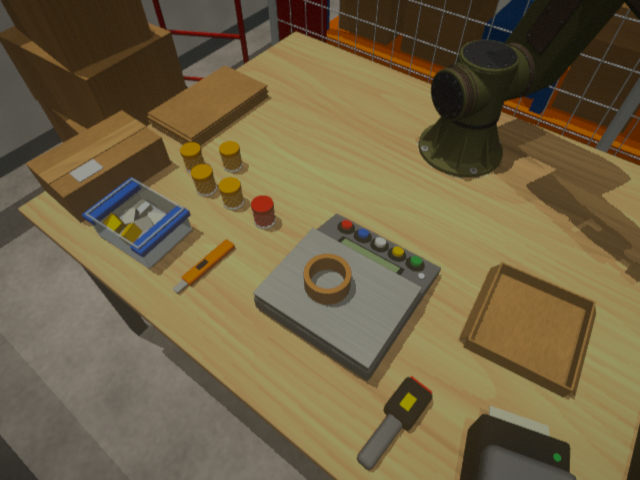

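Top view, taken before the first reach:
- **Jar candidates:** one red jar at (381,243) and four identical ambers at (423,243), (458,240), (493,257) and (462,282). The leftmost, (423,243), fits the description. There is no green or blue jar, and the discs in the tray at far left are not jars.
- **Other objects:** tape at (276,201), keys in the row at about y=273, carton at (137,285).

Next I'll measure these and take a close crop.

```bash
cat > h.py <<'E'
from station import get_obs, vision
import cv2, numpy as np
from scipy.spatial.transform import Rotation as Rn
def ray(name,uv,obs=None):
    ci=vision.camera_info(name)
    d=np.linalg.inv(ci["camera_matrix"])@[uv[0],uv[1],1]
    if name=="wrist":
        o=obs; R=Rn.from_euler('xyz',o["eef_rot"]).as_matrix(); M=ci["mount"]
        return o["ee_pos"]+R@M[:3,3], R@M[:3,:3]@d
    R=cv2.Rodrigues(ci["rvec"])[0]
    return -R.T@ci["tvec"].ravel(), R.T@d
def onz(name,uv,z,obs=None):
    c,d=ray(name,uv,obs); return c+d*(z-c[2])/d[2]
def mask(img,lo,hi):
    return cv2.inRange(cv2.cvtColor(img,cv2.COLOR_BGR2HSV),lo,hi)
def blobs(m,amin=40):
    n,l,s,c=cv2.connectedComponentsWithStats(m)
    return [(c[i].round(1),s[i].tolist()) for i in range(1,n) if s[i,4]>=amin]
def shift(o,p):  # world target -> tool-frame shift mm
    R=Rn.from_euler('xyz',o["eef_rot"]).as_matrix(); return (R.T@(np.array(p)-o["ee_pos"])*1000).round(1)
E
python3 - <<'E'
from h import *
t=cv2.imread('pics/top0.png')
cv2.imwrite('pics/crop_jars.png',cv2.resize(t[210:310,350:520],None,fx=4,fy=4,interpolation=cv2.INTER_CUBIC))
cv2.imwrite('pics/crop_scale.png',cv2.resize(t[150:300,190:350],None,fx=4,fy=4,interpolation=cv2.INTER_CUBIC))
cv2.imwrite('pics/crop_carton.png',cv2.resize(t[220:350,70:210],None,fx=4,fy=4,interpolation=cv2.INTER_CUBIC))
for nm,lo,hi in (("red",(0,150,80),(6,255,255)),("red2",(172,150,80),(180,255,255)),("yel",(20,150,90),(32,255,255)),("orange",(8,120,80),(19,255,255)),("green",(45,100,60),(85,255,255)),("blue",(100,120,80),(125,255,255))):
    for c,s in blobs(mask(t,lo,hi)): print(nm,c,s, onz("top",c,0.07).round(3), onz("top",c,0.0).round(3))
E
```

```text
red [184.2 191.2] [176, 190, 18, 4, 48] [0.707 0.259 0.07 ] [0.726 0.278 0.   ]
red [ 10.6 241.5] [6, 206, 10, 72, 366] [0.562 0.716 0.07 ] [0.573 0.758 0.   ]
red [380.9 242.7] [371, 233, 21, 21, 342] [ 0.571 -0.278  0.07 ] [ 0.583 -0.287  0.   ]
red [305.1 273.1] [300, 268, 11, 11, 96] [ 0.486 -0.076  0.07 ] [ 0.494 -0.074  0.   ]
yel [453.  155.1] [445, 146, 17, 19, 197] [ 0.821 -0.482  0.07 ] [ 0.846 -0.5    0.   ]
yel [473.9 154. ] [466, 148, 17, 13, 181] [ 0.825 -0.54   0.07 ] [ 0.85  -0.562  0.   ]
yel [  9.1 173.6] [1, 166, 17, 16, 209] [0.751 0.744 0.07 ] [0.773 0.787 0.   ]
yel [185.5 173.7] [182, 168, 8, 12, 82] [0.757 0.259 0.07 ] [0.779 0.278 0.   ]
yel [458.2 232.1] [449, 229, 19, 9, 56] [ 0.602 -0.487  0.07 ] [ 0.616 -0.507  0.   ]
yel [420.4 235.2] [413, 232, 16, 10, 49] [ 0.593 -0.385  0.07 ] [ 0.606 -0.399  0.   ]
yel [495.4 249.3] [484, 246, 20, 11, 50] [ 0.557 -0.586  0.07 ] [ 0.568 -0.61   0.   ]
yel [251.4 274.5] [247, 270, 10, 10, 87] [0.481 0.067 0.07 ] [0.488 0.076 0.   ]
orange [534.4 194.1] [522, 135, 27, 108, 1957] [ 0.711 -0.701  0.07 ] [ 0.731 -0.731  0.
[... 443 characters left out ...]
9  0.   ]
green [ 35.5 248.9] [32, 222, 8, 55, 300] [0.542 0.647 0.07 ] [0.553 0.685 0.   ]
green [233.6 275. ] [229, 270, 10, 11, 83] [0.479 0.114 0.07 ] [0.486 0.125 0.   ]
blue [497.6 168.2] [489, 137, 14, 55, 152] [ 0.784 -0.604  0.07 ] [ 0.808 -0.629  0.   ]
blue [489.8 163. ] [483, 139, 14, 49, 433] [ 0.799 -0.583  0.07 ] [ 0.823 -0.607  0.   ]
blue [425.4 169.2] [421, 140, 18, 55, 262] [ 0.779 -0.404  0.07 ] [ 0.802 -0.418  0.   ]
blue [432.8 165.4] [428, 142, 11, 48, 344] [ 0.79  -0.424  0.07 ] [ 0.814 -0.44   0.   ]
blue [ 34.  172.5] [26, 165, 17, 16, 212] [0.755 0.676 0.07 ] [0.777 0.716 0.   ]
blue [287.5 273.6] [283, 269, 10, 10, 87] [ 0.484 -0.029  0.07 ] [ 0.492 -0.025  0.   ]
```

View pics/crop_jars.png

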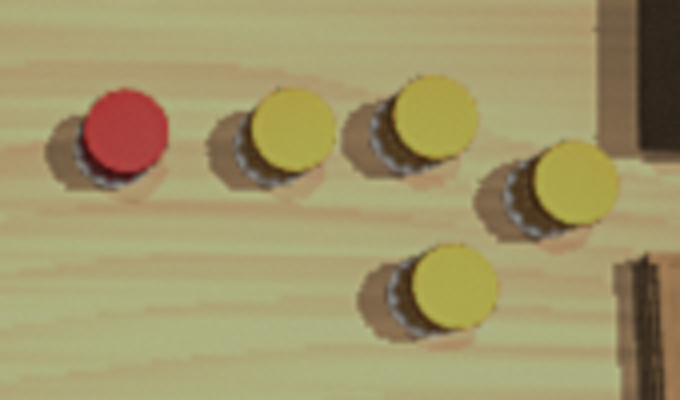

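View pics/crop_scale.png

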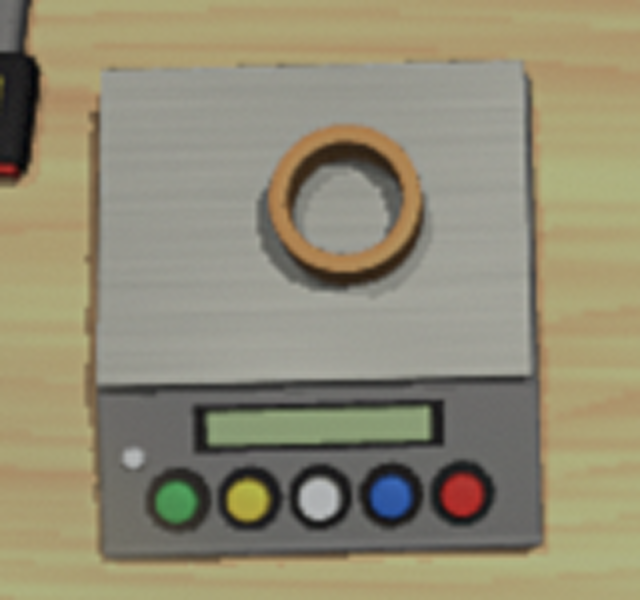

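View pics/crop_carton.png

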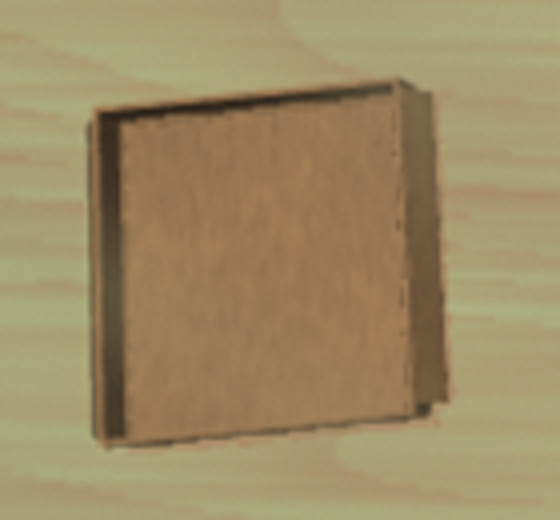

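Run:
```python
from h import *
pc=[onz("top",(x/4+190,y/4+150),0.083) for x,y in((102,70),(522,62),(532,377),(97,385))]
print("pan",np.round(pc,3),np.mean(pc,0).round(4), [np.linalg.norm(pc[i]-pc[i-1]).round(3) for i in range(4)])
cc=[onz("top",(x/4+70,y/4+220),0.04) for x,y in((93,110),(404,82),(412,414),(98,444))]
print("carton",np.round(cc,3),np.mean(cc,0).round(4), [np.linalg.norm(cc[i]-cc[i-1]).round(3) for i in range(4)])
def tri(a,b):
    (c1,d1),(c2,d2)=ray("top",a),ray("scene",b)
    s=np.linalg.lstsq(np.c_[d1,-d2],c2-c1,rcond=None)[0]
    p,q=c1+d1*s[0],c2+d2*s[1]; return ((p+q)/2).round(4),np.linalg.norm(p-q).round(4)
t=cv2.imread('pics/top0.png');s=cv2.imread('pics/scene0.png')
T={};S={}
for nm,lo,hi in (("green",(45,90,50),(85,255,255)),("yellow",(20,140,60),(34,255,255)),("white",(0,0,130),(180,60,255)),("blue",(100,110,60),(125,255,255)),("red",(0,150,60),(6,255,255))):
    a=[b for b in blobs(mask(t[262:284,222:320],lo,hi),25)]
    c=[b for b in blobs(mask(s[215:275,335:428],lo,hi),20)]
    print(nm,[(x+[222,262],y[2:]) for x,y in a],[(x+[335,215],y[2:]) for x,y in c])
    if a and c:
        a=max(a,key=lambda b:b[1][4])[0]+[222,262]; c=max(c,key=lambda b:b[1][4])[0]+[335,215]
        print("  tri",tri(a,c), onz("top",a,.05).round(4))
# jars amber
m=mask(t,(22,110,90),(34,255,255))
for c,st in blobs(m,150): print("y",c,st,onz("top",c,.07).round(4))
```

```text
pan [[ 0.772  0.174  0.083]
 [ 0.781 -0.113  0.083]
 [ 0.562 -0.122  0.083]
 [ 0.553  0.167  0.083]] [0.6672 0.0263 0.083 ] [np.float64(0.219), np.float64(0.288), np.float64(0.219), np.float64(0.289)]
carton [[0.553 0.506 0.04 ]
 [0.575 0.295 0.04 ]
 [0.351 0.274 0.04 ]
 [0.329 0.481 0.04 ]] [0.4518 0.3891 0.04  ] [np.float64(0.226), np.float64(0.212), np.float64(0.225), np.float64(0.208)]
green [(array([233.8, 275. ]), [11, 11, 93])] [(array([415.4, 260.8]), [12, 11, 106])]
  tri (array([0.48  , 0.1172, 0.0543]), np.float64(0.0026)) [0.481  0.1167 0.05  ]
yellow [(array([251.6, 274.7]), [11, 11, 93])] [(array([397.4, 251.4]), [12, 11, 108])]
  tri (array([0.4815, 0.0696, 0.0533]), np.float64(0.0026)) [0.4824 0.0688 0.05  ]
white [(array([269.3, 274.2]), [10, 10, 80])] [(array([380.2, 240.7]), [10, 8, 64]), (array([364.6, 264.8]), [54, 28, 620])]
  tri (array([ 0.5005,  0.0162, -0.0303]), np.float64(0.0291)) [0.4844 0.0212 0.05  ]
blue [(array([287.3, 273.6]), [11, 12, 96])] [(array([362.8, 232.6]), [11, 8, 71])]
  tri (array([ 0.4853, -0.0264,  0.0554]), np.float64(0.0026)) [ 0.4866 -0.0273  0.05  ]
red [(array([305.1, 273.2]), [11, 11, 98])] [(array([346.4, 223.7]), [11, 9, 72])]
  tri (array([ 0.4869, -0.0742,  0.0559]), np.float64(0.0026)) [ 0.4883 -0.0752  0.05  ]
y [453.4 154.8] [445, 146, 18, 19, 195] [ 0.8216 -0.4827  0.07  ]
y [473.8 153.7] [467, 147, 16, 14, 174] [ 0.8256 -0.5396  0.07  ]
y [  9.1 173.6] [1, 166, 17, 16, 209] [0.751  0.7438 0.07  ]
y [458.6 238.7] [449, 229, 21, 21, 345] [ 0.5844 -0.4878  0.07  ]
y [423.1 241.9] [413, 232, 21, 21, 349] [ 0.5744 -0.3918  0.07  ]
y [493.9 255.1] [484, 245, 21, 21, 352] [ 0.5409 -0.5807  0.07  ]
y [463.4 281.1] [453, 271, 22, 21, 363] [ 0.4701 -0.496   0.07  ]
```

```bash
cat >> h.py <<'E'
def go(p,rpy):
    o=get_obs(); R=Rn.from_euler('xyz',o["eef_rot"])
    print("linear",shift(o,p),"turn",(R.inv()*Rn.from_euler('xyz',rpy)).as_rotvec().round(3))
E
python3 - <<'E'
from h import *
t=cv2.imread('pics/top0.png')
m=mask(t,(5,90,60),(22,255,255))[170:230,245:310]
cs,_=cv2.findContours(m,cv2.RETR_EXTERNAL,cv2.CHAIN_APPROX_NONE); c=max(cs,key=cv2.contourArea)
(cx,cy),r=cv2.minEnclosingCircle(c); x,y,w,h=cv2.boundingRect(c); print(cx+245,cy+170,r,(x+245,y+170,w,h))
for z in (.131,.11): print(onz("top",(cx+245,cy+170),z))
a=onz("top",(x+245,cy+170),.131);b=onz("top",(x+245+w,cy+170),.131);print("dia",np.linalg.norm(a-b))
p=onz("top",(276,199.5),.131)
go([0.636,p[1],0.23],[np.pi,0,1.58])
E
```

```text
276.2684211730957 200.37368392944336 19.56163787841797 (257, 181, 39, 38)
[0.66874208 0.00121922 0.131     ]
[0.67417749 0.0030169  0.11      ]
dia 0.10173197372268683
linear [-600.  -339.   -24.7] turn [-1.000e-03  0.000e+00  1.227e+00]
```

>>> {"op": "play_rows", "data": {
  "moves": [
    {"claw": 0.6, "linear": [-300, -171, -25], "turn": [0, 0, 0.6]},
    {"claw": 0.6, "linear": [-300, -171, -25], "turn": [0, 0, 0.6]},
    {"claw": 0.6, "linear": [-300, -171, -25], "turn": [0, 0, 0.6]},
    {"claw": 0.6, "linear": [-300, -171, -25], "turn": [0, 0, 0.6]},
    {"claw": 0.6, "linear": [-591, -342, -25], "turn": [0, 0, 1.227]},
    {"claw": 0.6, "linear": [-591, -342, -25], "turn": [0, 0, 1.227]},
    {"claw": 0.6, "linear": [-591, -342, -25], "turn": [0, 0, 1.227]},
    {"claw": 0.6, "linear": [-591, -342, -25], "turn": [0, 0, 1.227]}
  ],
  "force": 20
}}

```text
time_s: 1.15
ee_pos: [0.5082, 0.1398, 0.2274]
eef_rot: [-3.141, 0.001, 1.576]
force: [-0.1, 1.1, 0.2]
grip_width: 0.0561
```

Run:
```python
from h import *
go([0.626,0.002,0.23],[np.pi,0,1.58])
```

```text
linear [-138.3  117.1   -2.6] turn [-0.     0.001 -0.004]
```

>>> {"op": "play_rows", "data": {
  "moves": [
    {"claw": 0.6, "linear": [-138, 117, -3], "turn": [0, 0, 0]},
    {"claw": 0.6, "linear": [-138, 117, -3], "turn": [0, 0, 0]},
    {"claw": 0.6, "linear": [-138, 117, -3], "turn": [0, 0, 0]},
    {"claw": 0.6, "linear": [-138, 117, -3], "turn": [0, 0, 0]},
    {"claw": 0.6, "linear": [-138, 117, -3], "turn": [0, 0, 0]}
  ]
}}

```text
time_s: 1.78
ee_pos: [0.6255, 0.0027, 0.2299]
eef_rot: [-3.14, 0.0, 1.576]
force: [0.1, 0.6, -0.2]
grip_width: 0.0563
```

Run:
```python
from h import *
o=get_obs(); print(o["ee_pos"]); im=vision.camera("wrist"); cv2.imwrite("pics/w1.png",im)
cv2.imwrite("pics/t1.png",vision.camera("top"))
```

```text
[0.62546026 0.00269979 0.22993153]
```

View pics/w1.png

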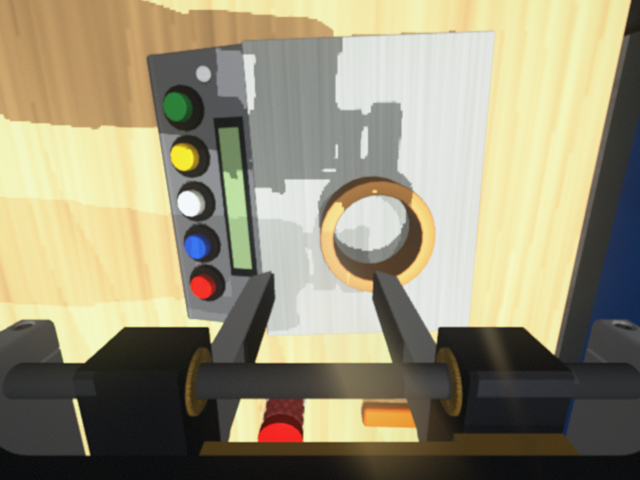

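Run:
```python
from h import *
o=get_obs()
for uv,z in (((320,237),.131),((436,237),.131),((378,293),.131)): print(onz("wrist",uv,z,o).round(4))
for uv in ((179,106),(185,157),(191,203),(199,244),(204,286)): print(onz("wrist",uv,.054,o).round(4))
```

```text
[0.6226 0.0061 0.131 ]
[0.7219 0.0066 0.131 ]
[ 0.6748 -0.0457  0.131 ]
[0.4825 0.1184 0.054 ]
[0.4832 0.0695 0.054 ]
[0.4846 0.022  0.054 ]
[ 0.4889 -0.0234  0.054 ]
[ 0.4899 -0.0733  0.054 ]
```

The wrist view shows the tape ring centred at (378,235). That gives (0.672, 0.004) and a diameter of about 99 mm, in agreement with the top view. I'm descending on the near wall.

>>> {"op": "play_rows", "data": {
  "moves": [
    {"claw": 0.6, "linear": [0, 2, 60], "turn": [0, 0, 0]},
    {"claw": 0.6, "linear": [0, 2, 110], "turn": [0, 0, 0]},
    {"claw": 0.6, "linear": [0, 2, 135], "turn": [0, 0, 0]},
    {"claw": 0.6, "linear": [0, 2, 135], "turn": [0, 0, 0]},
    {"claw": 0, "linear": [0, 2, 135], "turn": [0, 0, 0]},
    {"claw": 0, "linear": [0, 2, 135], "turn": [0, 0, 0]},
    {"claw": 0, "linear": [0, 2, 135], "turn": [0, 0, 0]},
    {"claw": 0, "linear": [0, 2, 135], "turn": [0, 0, 0]}
  ],
  "force": 20
}}

```text
time_s: 2.88
ee_pos: [0.6274, 0.0033, 0.096]
eef_rot: [3.141, 0.001, 1.577]
force: [-0.4, 0.3, -0.7]
grip_width: 0.0199
```

>>> {"op": "play_rows", "data": {
  "moves": [
    {"claw": 0, "linear": [0, 0, -60], "turn": [0, 0, 0]},
    {"claw": 0, "linear": [0, 0, -100], "turn": [0, 0, 0]},
    {"claw": 0, "linear": [0, 0, -100], "turn": [0, 0, 0]},
    {"claw": 0, "linear": [0, 0, -100], "turn": [0, 0, 0]}
  ]
}}

```text
time_s: 3.38
ee_pos: [0.6271, 0.0034, 0.1952]
eef_rot: [-3.141, 0.001, 1.577]
force: [0.9, -0.6, 0.1]
grip_width: 0.0006
```

Run:
```python
from h import *
go([0.31,-0.22,0.19],[np.pi,0,1.58])
```

```text
linear [-221.5 -318.4    5.6] turn [-0.001  0.001 -0.003]
```

Run:
```python
from h import *
o=get_obs(); print(o["ee_pos"]); im=vision.camera("wrist"); cv2.imwrite("pics/w2.png",im)
```

```text
[0.62708023 0.00337293 0.19517445]
```

View pics/w2.png

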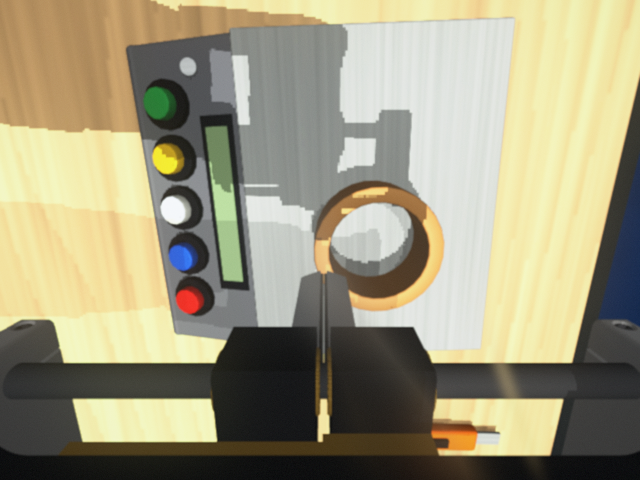

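The tape is undisturbed; I lifted before the fingers had closed. I'll repeat with more closing time.

>>> {"op": "play_rows", "data": {
  "moves": [
    {"claw": 0.5, "linear": [0, 0, 0], "turn": [0, 0, 0]},
    {"claw": 0.5, "linear": [0, 0, 0], "turn": [0, 0, 0]},
    {"claw": 0.5, "linear": [0, 0, 0], "turn": [0, 0, 0]},
    {"claw": 0.5, "linear": [0, 0, 0], "turn": [0, 0, 0]},
    {"claw": 0.5, "linear": [0, 0, 0], "turn": [0, 0, 0]}
  ]
}}

```text
time_s: 4.05
ee_pos: [0.6269, 0.0034, 0.1947]
eef_rot: [-3.14, 0.001, 1.577]
force: [0.9, 0.3, -0.5]
grip_width: 0.0454
```

>>> {"op": "play_rows", "data": {
  "moves": [
    {"claw": 0.5, "linear": [0, 1, 60], "turn": [0, 0, 0]},
    {"claw": 0.5, "linear": [0, 1, 100], "turn": [0, 0, 0]},
    {"claw": 0.5, "linear": [0, 1, 100], "turn": [0, 0, 0]},
    {"claw": 0, "linear": [0, 1, 100], "turn": [0, 0, 0]},
    {"claw": 0, "linear": [0, 1, 100], "turn": [0, 0, 0]},
    {"claw": 0, "linear": [0, 1, 100], "turn": [0, 0, 0]},
    {"claw": 0, "linear": [0, 1, 100], "turn": [0, 0, 0]},
    {"claw": 0, "linear": [0, 1, 100], "turn": [0, 0, 0]}
  ]
}}

```text
time_s: 5.05
ee_pos: [0.6279, 0.0033, 0.0953]
eef_rot: [-3.14, 0.001, 1.577]
force: [-3.4, 0.0, 5.6]
grip_width: 0.0112
```

>>> {"op": "play_rows", "data": {
  "moves": [
    {"claw": 0, "linear": [0, 0, 0], "turn": [0, 0, 0]},
    {"claw": 0, "linear": [0, 0, 0], "turn": [0, 0, 0]},
    {"claw": 0, "linear": [0, 0, 0], "turn": [0, 0, 0]}
  ]
}}

```text
time_s: 5.42
ee_pos: [0.6279, 0.0033, 0.0953]
eef_rot: [-3.14, 0.001, 1.577]
force: [-1.4, -0.1, 2.0]
grip_width: 0.0113
```

>>> {"op": "play_rows", "data": {
  "moves": [
    {"claw": 0, "linear": [0, 0, -50], "turn": [0, 0, 0]},
    {"claw": 0, "linear": [0, 0, -100], "turn": [0, 0, 0]},
    {"claw": 0, "linear": [-40, -60, -100], "turn": [0, 0, 0]},
    {"claw": 0, "linear": [-75, -105, -100], "turn": [0, 0, 0]},
    {"claw": 0, "linear": [-110, -155, -100], "turn": [0, 0, 0]},
    {"claw": 0, "linear": [-145, -205, -100], "turn": [0, 0, 0]},
    {"claw": 0, "linear": [-180, -255, -100], "turn": [0, 0, 0]},
    {"claw": 0, "linear": [-222, -317, -100], "turn": [0, 0, 0]}
  ]
}}

```text
time_s: 6.42
ee_pos: [0.3208, -0.2142, 0.1957]
eef_rot: [-3.14, 0.001, 1.577]
force: [1.1, -1.7, -1.7]
grip_width: 0.0112
```

Run:
```python
from h import *
print(get_obs()["grip_width"])
go([0.31,-0.22,0.013],[np.pi,0,1.577])
cv2.imwrite("pics/s3.png",vision.camera("scene"))
```

```text
0.0111694451104012
linear [ -5.6 -10.6 182.7] turn [-0.001  0.001  0.   ]
```

View pics/s3.png

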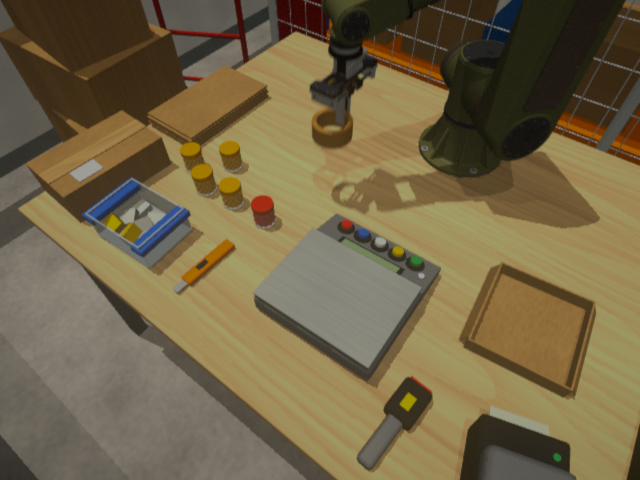

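The scene view shows the tape in the gripper at about (332,127), over clear bench, and the pan empty. Lowering.

>>> {"op": "play_rows", "data": {
  "moves": [
    {"claw": 0, "linear": [-6, -10, 60], "turn": [0, 0, 0]},
    {"claw": 0, "linear": [-6, -10, 120], "turn": [0, 0, 0]},
    {"claw": 0, "linear": [-6, -10, 165], "turn": [0, 0, 0]},
    {"claw": 0, "linear": [-6, -10, 175], "turn": [0, 0, 0]},
    {"claw": 0, "linear": [-6, -10, 182], "turn": [0, 0, 0]},
    {"claw": 0, "linear": [-6, -10, 183], "turn": [0, 0, 0]},
    {"claw": 0, "linear": [-6, -10, 183], "turn": [0, 0, 0]},
    {"claw": 0.4, "linear": [-6, -10, 183], "turn": [0, 0, 0]}
  ]
}}

```text
time_s: 7.48
ee_pos: [0.3063, -0.2237, 0.0133]
eef_rot: [-3.14, 0.003, 1.574]
force: [-1.4, 0.8, -0.1]
grip_width: 0.0178
```

>>> {"op": "play_rows", "data": {
  "moves": [
    {"claw": 0.5, "linear": [0, 0, 0], "turn": [0, 0, 0]},
    {"claw": 0.5, "linear": [0, 0, 0], "turn": [0, 0, 0]},
    {"claw": 0.5, "linear": [0, 0, 0], "turn": [0, 0, 0]},
    {"claw": 0.5, "linear": [0, 0, 0], "turn": [0, 0, 0]},
    {"claw": 0.5, "linear": [0, 0, -50], "turn": [0, 0, 0]},
    {"claw": 0.5, "linear": [0, 0, -100], "turn": [0, 0, 0]},
    {"claw": 0.5, "linear": [0, 0, -120], "turn": [0, 0, 0]},
    {"claw": 0.5, "linear": [0, 0, -120], "turn": [0, 0, 0]}
  ]
}}

```text
time_s: 8.48
ee_pos: [0.307, -0.2238, 0.1342]
eef_rot: [3.141, 0.004, 1.574]
force: [-0.3, -0.3, -0.2]
grip_width: 0.0473
```

Run:
```python
from h import *
o=get_obs(); print(o["ee_pos"]); im=vision.camera("wrist"); cv2.imwrite("pics/w4.png",im)
# approach for green key: tool z=(sin15,0,-cos15) in scale frame yaw .034
yaw=.034
z=Rn.from_euler('z',yaw).apply([np.sin(.262),0,-np.cos(.262)])
y=Rn.from_euler('z',yaw).apply([0,1,0])
x=np.cross(y,z); 
for s in (1,-1):
    R=Rn.from_matrix(np.c_[x*s,y*s,z]); print(s,R.as_euler('xyz'))
    p=np.array([.481,.1178,.054])-z*.06
    o=get_obs(); R0=Rn.from_euler('xyz',o["eef_rot"])
    print(p.round(4),shift(o,p),(R0.inv()*R).as_rotvec().round(3))
```

```text
[ 0.30699287 -0.22377075  0.1342101 ]
1 [-3.14159265  0.262      -3.10759265]
[0.4655 0.1173 0.112 ] [340.2 160.   19.9] [-0.213 -0.202 -1.591]
-1 [ 3.14159265 -0.262       0.034     ]
[0.4655 0.1173 0.112 ] [340.2 160.   19.9] [-0.201  0.211  1.531]
```

View pics/w4.png

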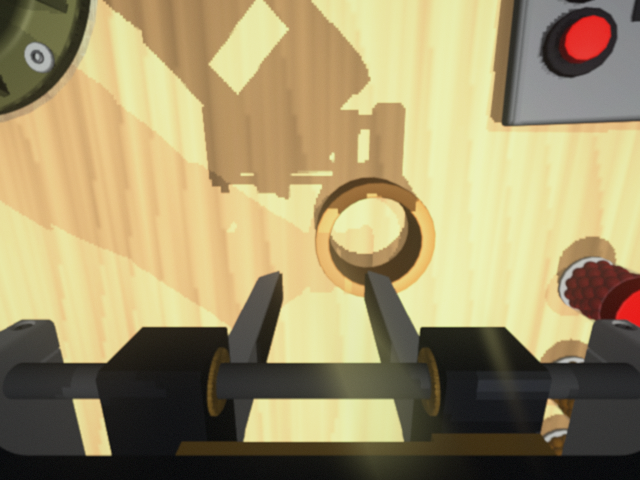

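The tape lies flat at about (375,238) in the wrist view and is released. Next are the keys.

>>> {"op": "play_rows", "data": {
  "moves": [
    {"claw": 0, "linear": [20, 10, -60], "turn": [-0.027, -0.025, -0.2]},
    {"claw": 0, "linear": [60, 30, -70], "turn": [-0.053, -0.05, -0.37]},
    {"claw": 0, "linear": [100, 45, -70], "turn": [-0.08, -0.076, -0.55]},
    {"claw": 0, "linear": [150, 65, -70], "turn": [-0.1, -0.1, -0.73]},
    {"claw": 0, "linear": [190, 85, -70], "turn": [-0.12, -0.12, -0.9]},
    {"claw": 0, "linear": [240, 110, -70], "turn": [-0.15, -0.14, -1.1]},
    {"claw": 0, "linear": [290, 135, -70], "turn": [-0.18, -0.17, -1.35]},
    {"claw": 0, "linear": [340, 160, -60], "turn": [-0.213, -0.202, -1.591]}
  ]
}}

```text
time_s: 9.52
ee_pos: [0.466, 0.1193, 0.1905]
eef_rot: [3.125, 0.243, 3.04]
force: [0.6, -0.6, 0.2]
grip_width: 0.0001
```

```bash
cat >> h.py <<'E'
KEYS=dict(on=(.481,.1178),zero=(.4825,.0695),hold=(.484,.0215),print=(.487,-.0255),off=(.4885,-.0745))
YAW=.034
def key(name,back,zt=.054):
    z=Rn.from_euler('z',YAW).apply([np.sin(.262),0,-np.cos(.262)])
    p=np.array([*KEYS[name],zt])-z*back
    go(p,[-np.pi,.262,YAW-np.pi])
E
python3 - <<'E'
from h import *
key("on",.04)
E
```

```text
linear [18.9 -2.9 96.1] turn [-0.017 -0.018 -0.131]
```

>>> {"op": "play_rows", "data": {
  "moves": [
    {"claw": 0, "linear": [10, -2, 48], "turn": [-0.01, -0.01, -0.13]},
    {"claw": 0, "linear": [19, -3, 90], "turn": [-0.017, -0.018, -0.131]},
    {"claw": 0, "linear": [19, -3, 96], "turn": [-0.017, -0.018, -0.131]},
    {"claw": 0, "linear": [19, -3, 96], "turn": [-0.017, -0.018, -0.131]},
    {"claw": 0, "linear": [19, -3, 96], "turn": [-0.017, -0.018, -0.131]}
  ]
}}

```text
time_s: 10.15
ee_pos: [0.4713, 0.1174, 0.0942]
eef_rot: [3.142, 0.264, -3.108]
force: [0.1, 0.7, -0.3]
grip_width: 0.0006
```

Run:
```python
from h import *
print(get_obs()["ee_pos"],get_obs()["force"])
key("on",0)
im=vision.camera("wrist"); cv2.imwrite("pics/w5.png",im)
t=vision.camera("top"); cv2.imwrite("pics/t5.png",t)
```

```text
[0.47127494 0.11744888 0.09415349] [ 0.07308818  0.72948543 -0.25603263]
linear [ 1.1  0.  41.3] turn [-0.     0.002 -0.   ]
```

View pics/w5.png

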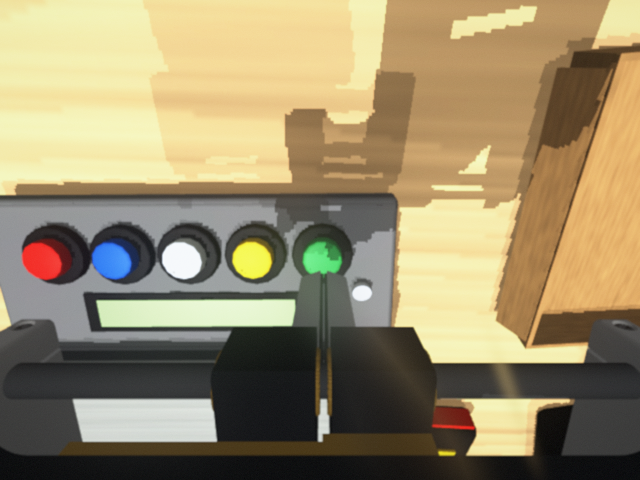

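View pics/t5.png

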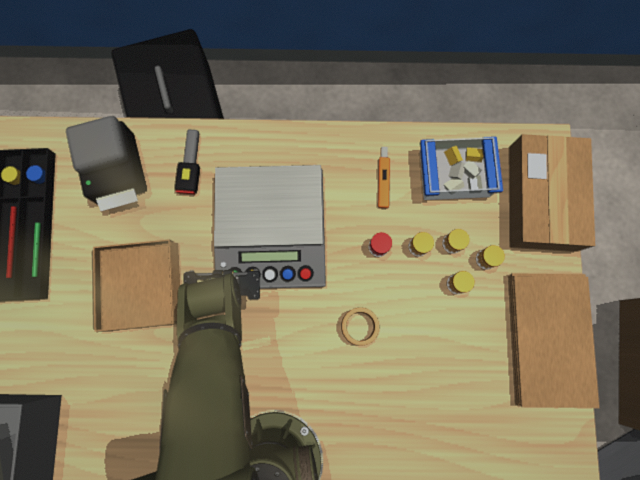

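The green key is directly under the finger tips. I'll press it in small steps.

>>> {"op": "play_rows", "data": {
  "moves": [
    {"claw": 0, "linear": [1, 0, 30], "turn": [0, 0, 0]},
    {"claw": 0, "linear": [1, 0, 38], "turn": [0, 0, 0]},
    {"claw": 0, "linear": [1, 0, 41], "turn": [0, 0, 0]},
    {"claw": 0, "linear": [1, 0, 42], "turn": [0, 0, 0]},
    {"claw": 0, "linear": [1, 0, 42], "turn": [0, 0, 0]}
  ]
}}

```text
time_s: 10.88
ee_pos: [0.4811, 0.1178, 0.0536]
eef_rot: [3.142, 0.264, -3.108]
force: [-4.7, -1.9, 3.3]
grip_width: 0.0006
```

Run:
```python
from h import *
print(get_obs()["ee_pos"],get_obs()["force"])
key("on",0)
```

```text
[0.48108574 0.11781456 0.05364945] [-4.69731467 -1.89823746  3.31692717]
linear [-0.  -0.  -0.4] turn [-0.     0.002 -0.   ]
```

>>> {"op": "play_rows", "data": {
  "moves": [
    {"claw": 0, "linear": [0, 0, 2], "turn": [0, 0, 0]},
    {"claw": 0, "linear": [0, 0, 3], "turn": [0, 0, 0]},
    {"claw": 0, "linear": [0, 0, 3], "turn": [0, 0, 0]}
  ]
}}

```text
time_s: 11.25
ee_pos: [0.4819, 0.1179, 0.052]
eef_rot: [3.142, 0.265, -3.108]
force: [-16.8, -1.9, 24.5]
grip_width: 0.0002
```

>>> {"op": "play_rows", "data": {
  "moves": [
    {"claw": 0, "linear": [0, 0, 1], "turn": [0, 0, 0]},
    {"claw": 0, "linear": [0, 0, 2], "turn": [0, 0, 0]},
    {"claw": 0, "linear": [0, 0, 2], "turn": [0, 0, 0]}
  ]
}}

```text
time_s: 11.62
ee_pos: [0.4821, 0.118, 0.0517]
eef_rot: [-3.141, 0.265, -3.108]
force: [-26.7, -4.6, 37.8]
grip_width: 0.0005
```

Run:
```python
from h import *
im=vision.camera("wrist"); cv2.imwrite("pics/w6.png",cv2.resize(im[200:340,0:400],None,fx=2,fy=2))
```

```text
(no output)
```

View pics/w6.png

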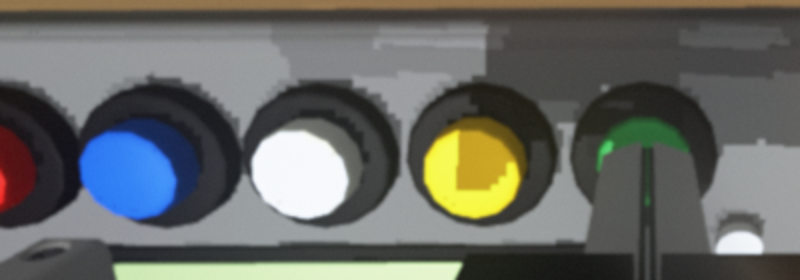

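The crop shows the green key sunk under the fingers while its neighbours stand proud. I'll retract and go to yellow.

>>> {"op": "play_rows", "data": {
  "moves": [
    {"claw": 0, "linear": [0, 0, -30], "turn": [0, 0, 0]},
    {"claw": 0, "linear": [0, 0, -30], "turn": [0, 0, 0]},
    {"claw": 0, "linear": [0, -48, -30], "turn": [0, 0, 0]},
    {"claw": 0, "linear": [0, -48, -30], "turn": [0, 0, 0]},
    {"claw": 0, "linear": [0, -48, -30], "turn": [0, 0, 0]}
  ]
}}

```text
time_s: 12.3
ee_pos: [0.476, 0.0698, 0.0803]
eef_rot: [-3.142, 0.265, -3.108]
force: [-0.1, -0.3, 0.1]
grip_width: 0.0007
```

Run:
```python
from h import *
print(get_obs()["ee_pos"],get_obs()["force"])
key("zero",0)
```

```text
[0.47598492 0.06981618 0.08031394] [-0.12094244 -0.31492546  0.10115742]
linear [ 0.6 -0.5 27.1] turn [-0.     0.003 -0.001]
```

>>> {"op": "play_rows", "data": {
  "moves": [
    {"claw": 0, "linear": [1, 0, 20], "turn": [0, 0, 0]},
    {"claw": 0, "linear": [1, 0, 27], "turn": [0, 0, 0]},
    {"claw": 0, "linear": [1, 0, 29], "turn": [0, 0, 0]},
    {"claw": 0, "linear": [1, 0, 31], "turn": [0, 0, 0]},
    {"claw": 0, "linear": [1, 0, 31], "turn": [0, 0, 0]},
    {"claw": 0, "linear": [1, 0, 31], "turn": [0, 0, 0]}
  ]
}}

```text
time_s: 13.05
ee_pos: [0.4827, 0.0707, 0.0516]
eef_rot: [3.141, 0.265, -3.108]
force: [-21.3, 2.8, 29.6]
grip_width: 0.0003
```

Run:
```python
from h import *
im=vision.camera("wrist"); cv2.imwrite("pics/w7.png",cv2.resize(im[200:340,0:400],None,fx=2,fy=2))
```

```text
(no output)
```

View pics/w7.png

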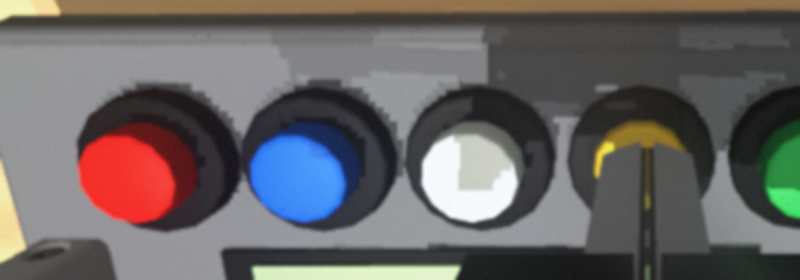

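Yellow is sunk and green has sprung back up. I'll retract, then check that the jars have not been nudged.

>>> {"op": "play_rows", "data": {
  "moves": [
    {"claw": 0, "linear": [0, 0, -50], "turn": [0, 0, 0]},
    {"claw": 0, "linear": [0, 0, -100], "turn": [0, 0, 0]},
    {"claw": 1, "linear": [0, 0, -130], "turn": [0, 0, 0]},
    {"claw": 1, "linear": [0, 0, -130], "turn": [0, 0, 0]}
  ]
}}

```text
time_s: 13.6
ee_pos: [0.4493, 0.0699, 0.1792]
eef_rot: [3.141, 0.269, -3.107]
force: [0.3, -0.4, -1.0]
grip_width: 0.0174
```

```bash
cat >> h.py <<'E'
def jars(tag):
    t=vision.camera("top"); cv2.imwrite(f"pics/{tag}.png",t)
    for nm,lo,hi in (("yel",(22,110,90),(34,255,255)),("red",(0,150,80),(6,255,255)),("tape",(5,110,60),(20,255,255))):
        for c,s in blobs(mask(t,lo,hi),100):
            if s[2]<45 and s[3]<45 and c[0]>30:
                c2=(s[0]+s[2]/2-.5,s[1]+s[3]/2-.5)
                print(nm,c,s[2:],"z.07",onz("top",c2,.07).round(4)[:2],"z.153",onz("top",c2,.153).round(4)[:2],"z.048",onz("top",c2,.048).round(4)[:2])
E
python3 - <<'E'
from h import *
print(get_obs()["ee_pos"],get_obs()["force"])
jars("t8")
go([.572,-.278,.18],[np.pi,0,1.577])
E
```

```text
[0.44930374 0.06987087 0.17923166] [ 0.34144822 -0.4486966  -0.96436517]
yel [453.6 154.7] [17, 19, 193] z.07 [ 0.8211 -0.4843] z.153 [ 0.7913 -0.4617] z.048 [ 0.829  -0.4903]
yel [474.  153.8] [17, 14, 183] z.07 [ 0.8262 -0.5402] z.153 [ 0.7962 -0.5143] z.048 [ 0.8342 -0.5471]
yel [458.6 238.7] [21, 21, 345] z.07 [ 0.5836 -0.4888] z.153 [ 0.5682 -0.466 ] z.048 [ 0.5876 -0.4949]
yel [423.  241.8] [21, 21, 349] z.07 [ 0.5741 -0.3915] z.153 [ 0.5593 -0.3745] z.048 [ 0.578 -0.396]
yel [493.8 255.1] [21, 21, 351] z.07 [ 0.5411 -0.581 ] z.153 [ 0.5283 -0.5525] z.048 [ 0.5445 -0.5885]
yel [463.4 281.1] [22, 21, 363] z.07 [ 0.4704 -0.4963] z.153 [ 0.4619 -0.473 ] z.048 [ 0.4727 -0.5024]
red [380.9 242.7] [21, 21, 344] z.07 [ 0.57   -0.2784] z.153 [ 0.5554 -0.2683] z.048 [ 0.5738 -0.2811]
tape [483.5 259.7] [20, 21, 100] z.07 [ 0.5355 -0.5632] z.153 [ 0.523  -0.5359] z.048 [ 0.5388 -0.5705]
tape [359.3 326.9] [38, 38, 480] z.07 [ 0.3483 -0.2199] z.153 [ 0.3472 -0.2133] z.048 [ 0.3486 -0.2217]
linear [-107.9 -351.8   26.7] turn [0.213 0.207 1.588]
```

>>> {"op": "play_rows", "data": {
  "moves": [
    {"claw": 1, "linear": [-13, -44, 3], "turn": [0.025, 0.025, 0.18]},
    {"claw": 1, "linear": [-27, -88, 7], "turn": [0.05, 0.05, 0.36]},
    {"claw": 1, "linear": [-40, -132, 10], "turn": [0.07, 0.07, 0.54]},
    {"claw": 1, "linear": [-54, -176, 13], "turn": [0.1, 0.1, 0.72]},
    {"claw": 1, "linear": [-67, -220, 17], "turn": [0.12, 0.12, 0.9]},
    {"claw": 1, "linear": [-81, -264, 20], "turn": [0.15, 0.15, 1.08]},
    {"claw": 1, "linear": [-95, -308, 23], "turn": [0.18, 0.18, 1.3]},
    {"claw": 1, "linear": [-108, -352, 27], "turn": [0.213, 0.207, 1.588]}
  ]
}}

```text
time_s: 14.65
ee_pos: [0.5724, -0.2794, 0.1773]
eef_rot: [3.132, 0.015, 1.71]
force: [0.2, -0.5, 0.3]
grip_width: 0.0939
```

Run:
```python
from h import *
go([.571,-.278,.14],[np.pi,0,1.577])
```

```text
linear [ 2.2 -1.6 37.2] turn [0.011 0.014 0.133]
```

>>> {"op": "play_rows", "data": {
  "moves": [
    {"claw": 1, "linear": [2, -2, 37], "turn": [0.011, 0.014, 0.133]},
    {"claw": 1, "linear": [2, -2, 37], "turn": [0.011, 0.014, 0.133]},
    {"claw": 1, "linear": [2, -2, 37], "turn": [0.011, 0.014, 0.133]}
  ]
}}

```text
time_s: 15.02
ee_pos: [0.5708, -0.2779, 0.1405]
eef_rot: [-3.141, 0.001, 1.581]
force: [0.2, 0.4, 0.7]
grip_width: 0.0942
```

Run:
```python
from h import *
o=get_obs(); print(o["ee_pos"]); im=vision.camera("wrist"); cv2.imwrite("pics/w9.png",im)
go([.571,-.278,.03],[np.pi,0,1.577])
```

```text
[ 0.57081185 -0.27786488  0.14051157]
linear [  0.   -0.2 111.3] turn [0.001 0.001 0.003]
```

View pics/w9.png

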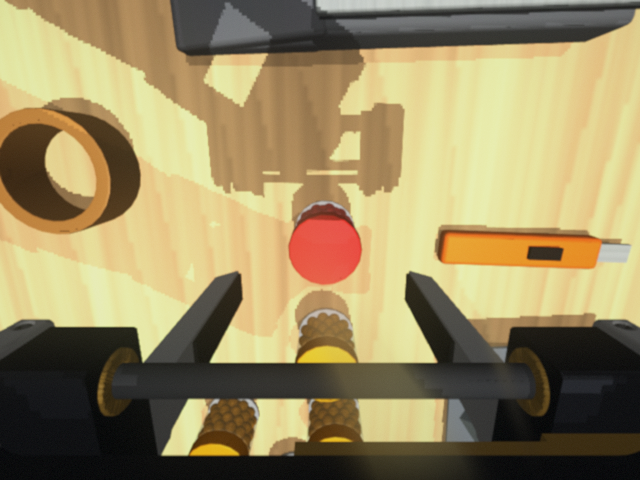

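The red jar sits centred between the jaws, with its lid at (325,247). The amber behind it and the cutter are clear of the fingers.

>>> {"op": "play_rows", "data": {
  "moves": [
    {"claw": 1, "linear": [0, 0, 60], "turn": [0, 0, 0]},
    {"claw": 1, "linear": [0, 0, 111], "turn": [0, 0, 0]},
    {"claw": 1, "linear": [0, 0, 111], "turn": [0, 0, 0]},
    {"claw": 0.4, "linear": [0, 0, 111], "turn": [0, 0, 0]},
    {"claw": 0.4, "linear": [0, 0, 111], "turn": [0, 0, 0]},
    {"claw": 0.4, "linear": [0, 0, 111], "turn": [0, 0, 0]},
    {"claw": 0.4, "linear": [0, 0, 111], "turn": [0, 0, 0]},
    {"claw": 0.4, "linear": [0, 0, 111], "turn": [0, 0, 0]}
  ],
  "force": 25
}}

```text
time_s: 16.08
ee_pos: [0.5715, -0.2782, 0.0311]
eef_rot: [3.14, 0.002, 1.58]
force: [-0.2, 0.0, 6.5]
grip_width: 0.0576
```

>>> {"op": "play_rows", "data": {
  "moves": [
    {"claw": 0.4, "linear": [0, 0, 0], "turn": [0, 0, 0]},
    {"claw": 0.4, "linear": [0, 0, 0], "turn": [0, 0, 0]},
    {"claw": 0.4, "linear": [0, 0, -50], "turn": [0, 0, 0]},
    {"claw": 0.4, "linear": [0, 0, -100], "turn": [0, 0, 0]},
    {"claw": 0.4, "linear": [0, 0, -160], "turn": [0, 0, 0]},
    {"claw": 0.4, "linear": [0, 0, -160], "turn": [0, 0, 0]}
  ]
}}

```text
time_s: 16.82
ee_pos: [0.5725, -0.2786, 0.1957]
eef_rot: [3.133, 0.005, 1.58]
force: [-0.8, 0.7, -3.7]
grip_width: 0.0578
```

Run:
```python
from h import *
go([.67,.085,.19],[np.pi,0,1.577])
```

```text
linear [362.7 100.9   4.6] turn [0.009 0.005 0.003]
```

Gripped at 57.8 mm, which matches the jar's 58 mm. Carrying it to the pan.

>>> {"op": "play_rows", "data": {
  "moves": [
    {"claw": 0.4, "linear": [45, 12, 0], "turn": [0.009, 0.005, 0]},
    {"claw": 0.4, "linear": [100, 28, 0], "turn": [0.009, 0.005, 0]},
    {"claw": 0.4, "linear": [155, 43, 0], "turn": [0.009, 0.005, 0]},
    {"claw": 0.4, "linear": [210, 58, 0], "turn": [0.009, 0.005, 0]},
    {"claw": 0.4, "linear": [265, 74, 0], "turn": [0.009, 0.005, 0]},
    {"claw": 0.4, "linear": [320, 89, 0], "turn": [0.009, 0.005, 0]},
    {"claw": 0.4, "linear": [363, 101, 0], "turn": [0.009, 0.005, 0]},
    {"claw": 0.4, "linear": [363, 101, 0], "turn": [0.009, 0.005, 0]}
  ]
}}

```text
time_s: 17.82
ee_pos: [0.6695, 0.0884, 0.1918]
eef_rot: [-3.138, 0.0, 1.584]
force: [-0.9, -0.5, -3.4]
grip_width: 0.0575
```

Run:
```python
from h import *
go([.67,.085,.1155],[np.pi,0,1.577]); print(get_obs()["grip_width"])
```

```text
linear [-3.4  0.7 76.3] turn [-0.004  0.     0.007]
0.057534517704496406
```

>>> {"op": "play_rows", "data": {
  "moves": [
    {"claw": 0.4, "linear": [-3, 0, 50], "turn": [-0.004, 0, 0]},
    {"claw": 0.4, "linear": [-3, 0, 70], "turn": [-0.004, 0, 0]},
    {"claw": 0.4, "linear": [-3, 0, 75], "turn": [-0.004, 0, 0]},
    {"claw": 0.4, "linear": [-3, 0, 77], "turn": [-0.004, 0, 0]},
    {"claw": 0.4, "linear": [-3, 0, 77], "turn": [-0.004, 0, 0]},
    {"claw": 0.4, "linear": [-3, 0, 77], "turn": [-0.004, 0, 0]}
  ]
}}

```text
time_s: 18.58
ee_pos: [0.6697, 0.0853, 0.1158]
eef_rot: [3.14, 0.0, 1.584]
force: [0.7, -0.2, -3.0]
grip_width: 0.0573
```

>>> {"op": "play_rows", "data": {
  "moves": [
    {"claw": 0.4, "linear": [0, 0, 1.5], "turn": [0, 0, 0]},
    {"claw": 0.4, "linear": [0, 0, 1.5], "turn": [0, 0, 0]},
    {"claw": 0.8, "linear": [0, 0, 1.5], "turn": [0, 0, 0]},
    {"claw": 0.9, "linear": [0, 0, 1.5], "turn": [0, 0, 0]},
    {"claw": 1, "linear": [0, 0, 1.5], "turn": [0, 0, 0]},
    {"claw": 1, "linear": [0, 0, 1.5], "turn": [0, 0, 0]},
    {"claw": 1, "linear": [0, 0, 1.5], "turn": [0, 0, 0]}
  ]
}}

```text
time_s: 19.45
ee_pos: [0.6697, 0.0854, 0.1143]
eef_rot: [3.14, 0.0, 1.584]
force: [-0.5, -0.2, -0.5]
grip_width: 0.0936
```

>>> {"op": "play_rows", "data": {
  "moves": [
    {"claw": 1, "linear": [0, 0, -50], "turn": [0, 0, 0]},
    {"claw": 1, "linear": [0, 0, -110], "turn": [0, 0, 0]},
    {"claw": 1, "linear": [-62, -15, -110], "turn": [0, 0, 0]},
    {"claw": 1, "linear": [-124, -30, -110], "turn": [0, 0, 0]},
    {"claw": 1, "linear": [-186, -40, -110], "turn": [0, 0, 0]},
    {"claw": 1, "linear": [-248, -50, -110], "turn": [0, 0, 0]},
    {"claw": 1, "linear": [-310, -65, -110], "turn": [0, 0, 0]}
  ]
}}

```text
time_s: 20.32
ee_pos: [0.609, -0.223, 0.2244]
eef_rot: [3.14, 0.0, 1.584]
force: [1.2, 0.8, 0.6]
grip_width: 0.094
```

Run:
```python
from h import *
jars("t10")
cv2.imwrite("pics/s10.png",vision.camera("scene"))
```

```text
yel [453.5 154.8] [18, 19, 198] z.07 [ 0.8211 -0.4829] z.153 [ 0.7913 -0.4604] z.048 [ 0.8289 -0.4889]
yel [473.9 153.9] [17, 15, 190] z.07 [ 0.8247 -0.5402] z.153 [ 0.7948 -0.5142] z.048 [ 0.8327 -0.547 ]
yel [458.6 238.7] [21, 21, 345] z.07 [ 0.5836 -0.4888] z.153 [ 0.5682 -0.466 ] z.048 [ 0.5876 -0.4949]
yel [423.  241.8] [21, 21, 350] z.07 [ 0.5741 -0.3915] z.153 [ 0.5593 -0.3745] z.048 [ 0.578 -0.396]
yel [493.8 255.2] [21, 21, 352] z.07 [ 0.5411 -0.581 ] z.153 [ 0.5283 -0.5525] z.048 [ 0.5445 -0.5885]
yel [463.4 281.1] [22, 21, 363] z.07 [ 0.4704 -0.4963] z.153 [ 0.4619 -0.473 ] z.048 [ 0.4727 -0.5024]
red [243.7 198. ] [23, 23, 383] z.07 [0.6901 0.0948] z.153 [0.6683 0.0823] z.048 [0.6959 0.0981]
tape [483.4 259.7] [20, 21, 100] z.07 [ 0.5355 -0.5632] z.153 [ 0.523  -0.5359] z.048 [ 0.5388 -0.5705]
tape [369.2 329.5] [27, 37, 297] z.07 [ 0.3472 -0.2343] z.153 [ 0.3461 -0.2268] z.048 [ 0.3475 -0.2362]
```

View pics/s10.png

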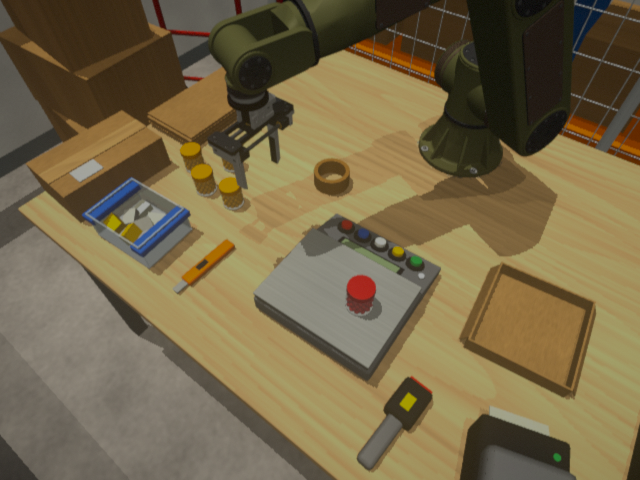

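The red jar stands on the pan at (0.668, 0.083). Next is the amber at (0.5745, -0.3915).

Run:
```python
from h import *
go([.574,-.3915,.14],[np.pi,0,1.577])
```

```text
linear [-164.6  -35.2   84.2] turn [0.001 0.001 0.001]
```

>>> {"op": "play_rows", "data": {
  "moves": [
    {"claw": 1, "linear": [-60, -13, 20], "turn": [0, 0, 0]},
    {"claw": 1, "linear": [-120, -26, 40], "turn": [0, 0, 0]},
    {"claw": 1, "linear": [-165, -35, 84], "turn": [0, 0, 0]},
    {"claw": 1, "linear": [-165, -35, 84], "turn": [0, 0, 0]},
    {"claw": 1, "linear": [-165, -35, 84], "turn": [0, 0, 0]}
  ]
}}

```text
time_s: 21.05
ee_pos: [0.5744, -0.3915, 0.1402]
eef_rot: [3.141, 0.001, 1.578]
force: [-0.2, -0.1, 0.4]
grip_width: 0.0942
```

Run:
```python
from h import *
o=get_obs(); print(o["ee_pos"]); im=vision.camera("wrist"); cv2.imwrite("pics/w11.png",im)
go([.574,-.3915,.03],[np.pi,0,1.577])
```

```text
[ 0.57441609 -0.39147871  0.14024378]
linear [ -0.3  -1.2 111.3] turn [0.002 0.001 0.002]
```

View pics/w11.png

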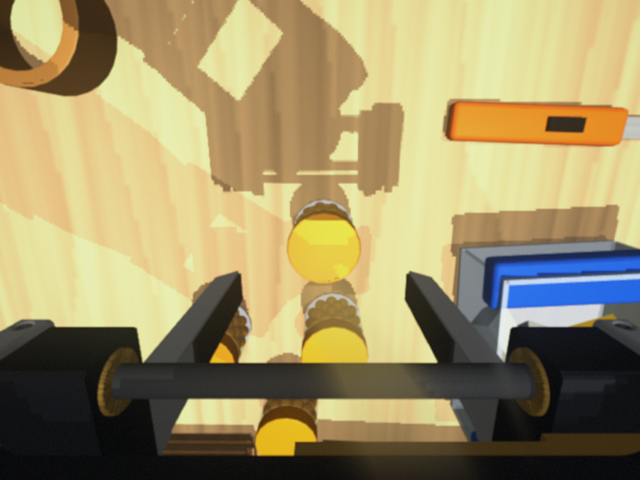

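The meant amber is centred between the jaws at (323,247), with three look-alikes behind it and clear of the fingers. Grasping.

>>> {"op": "play_rows", "data": {
  "moves": [
    {"claw": 1, "linear": [0, -1, 60], "turn": [0, 0, 0]},
    {"claw": 1, "linear": [0, -1, 111], "turn": [0, 0, 0]},
    {"claw": 1, "linear": [0, -1, 111], "turn": [0, 0, 0]},
    {"claw": 0.4, "linear": [0, -1, 111], "turn": [0, 0, 0]},
    {"claw": 0.4, "linear": [0, -1, 111], "turn": [0, 0, 0]},
    {"claw": 0.4, "linear": [0, -1, 111], "turn": [0, 0, 0]},
    {"claw": 0.4, "linear": [0, -1, 111], "turn": [0, 0, 0]},
    {"claw": 0.4, "linear": [0, -1, 111], "turn": [0, 0, 0]}
  ],
  "force": 25
}}

```text
time_s: 22.1
ee_pos: [0.5745, -0.3913, 0.0311]
eef_rot: [3.139, 0.002, 1.579]
force: [-1.1, 0.2, 6.5]
grip_width: 0.0578
```

>>> {"op": "play_rows", "data": {
  "moves": [
    {"claw": 0.4, "linear": [0, 0, 0], "turn": [0, 0, 0]},
    {"claw": 0.4, "linear": [0, 0, 0], "turn": [0, 0, 0]},
    {"claw": 0.4, "linear": [0, 0, -50], "turn": [0, 0, 0]},
    {"claw": 0.4, "linear": [0, 0, -100], "turn": [0, 0, 0]},
    {"claw": 0.4, "linear": [0, 0, -160], "turn": [0, 0, 0]},
    {"claw": 0.4, "linear": [0, 0, -160], "turn": [0, 0, 0]}
  ]
}}

```text
time_s: 22.85
ee_pos: [0.5752, -0.3919, 0.1963]
eef_rot: [3.132, 0.007, 1.579]
force: [0.4, 0.1, -2.8]
grip_width: 0.0576
```

Run:
```python
from h import *
go([.67,-.04,.19],[np.pi,0,1.577])
```

```text
linear [351.2  97.7   4.7] turn [0.009 0.007 0.002]
```

>>> {"op": "play_rows", "data": {
  "moves": [
    {"claw": 0.4, "linear": [45, 12, 0], "turn": [0.009, 0.007, 0]},
    {"claw": 0.4, "linear": [100, 28, 0], "turn": [0.009, 0.007, 0]},
    {"claw": 0.4, "linear": [155, 43, 0], "turn": [0.009, 0.007, 0]},
    {"claw": 0.4, "linear": [210, 58, 0], "turn": [0.009, 0.007, 0]},
    {"claw": 0.4, "linear": [265, 74, 0], "turn": [0.009, 0.007, 0]},
    {"claw": 0.4, "linear": [320, 89, 0], "turn": [0.009, 0.007, 0]},
    {"claw": 0.4, "linear": [351, 98, 0], "turn": [0.009, 0.007, 0]},
    {"claw": 0.4, "linear": [351, 98, 0], "turn": [0.009, 0.007, 0]}
  ]
}}

```text
time_s: 23.85
ee_pos: [0.6701, -0.0378, 0.1926]
eef_rot: [-3.139, -0.0, 1.582]
force: [0.2, -1.2, -3.2]
grip_width: 0.0576
```

Run:
```python
from h import *
go([.67,-.04,.1145],[np.pi,0,1.577]); print(get_obs()["grip_width"])
```

```text
linear [-2.2  0.1 78.1] turn [-0.003 -0.     0.005]
0.0576346314445211
```

>>> {"op": "play_rows", "data": {
  "moves": [
    {"claw": 0.4, "linear": [-2, 0, 50], "turn": [-0.003, 0, 0]},
    {"claw": 0.4, "linear": [-2, 0, 70], "turn": [-0.003, 0, 0]},
    {"claw": 0.4, "linear": [-2, 0, 75], "turn": [-0.003, 0, 0]},
    {"claw": 0.4, "linear": [-2, 0, 78], "turn": [-0.003, 0, 0]},
    {"claw": 0.4, "linear": [-2, 0, 79], "turn": [-0.003, 0, 0]},
    {"claw": 0.4, "linear": [-2, 0, 79], "turn": [-0.003, 0, 0]},
    {"claw": 0.4, "linear": [-2, 0, 79], "turn": [-0.003, 0, 0]}
  ]
}}

```text
time_s: 24.72
ee_pos: [0.6701, -0.0398, 0.1141]
eef_rot: [3.14, -0.0, 1.582]
force: [0.1, 0.4, -0.1]
grip_width: 0.0575
```

>>> {"op": "play_rows", "data": {
  "moves": [
    {"claw": 0.8, "linear": [0, 0, 0], "turn": [0, 0, 0]},
    {"claw": 0.9, "linear": [0, 0, 0], "turn": [0, 0, 0]},
    {"claw": 1, "linear": [0, 0, 0], "turn": [0, 0, 0]},
    {"claw": 1, "linear": [0, 0, 0], "turn": [0, 0, 0]},
    {"claw": 1, "linear": [0, 0, 0], "turn": [0, 0, 0]},
    {"claw": 1, "linear": [0, 0, -50], "turn": [0, 0, 0]},
    {"claw": 1, "linear": [0, 0, -110], "turn": [0, 0, 0]},
    {"claw": 1, "linear": [0, 0, -110], "turn": [0, 0, 0]}
  ]
}}

```text
time_s: 25.72
ee_pos: [0.6714, -0.04, 0.2297]
eef_rot: [3.132, 0.001, 1.582]
force: [-0.4, -0.5, -1.0]
grip_width: 0.0937
```

Run:
```python
from h import *
key("hold",.12)
cv2.imwrite("pics/s12.png",vision.camera("scene"))
```

```text
linear [  63.  -218.4   57.6] turn [-0.201 -0.196 -1.584]
```

View pics/s12.png

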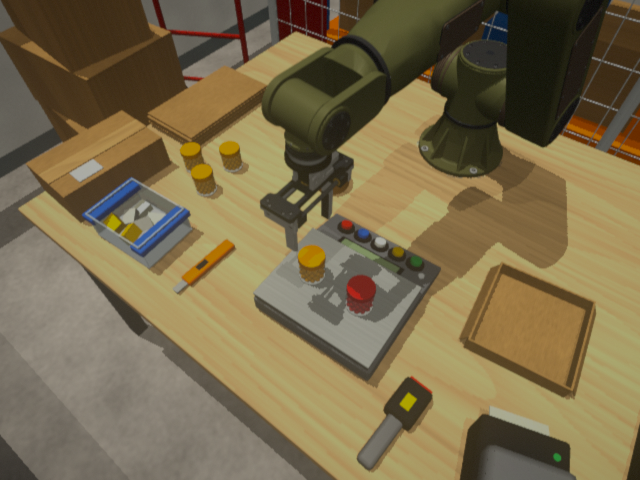

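Both jars stand on the pan, amber at (311,262) and red at (361,292). Next is the white key.

>>> {"op": "play_rows", "data": {
  "moves": [
    {"claw": 0, "linear": [8, -27, 0], "turn": [-0.025, -0.025, -0.18]},
    {"claw": 0, "linear": [16, -55, 0], "turn": [-0.05, -0.05, -0.36]},
    {"claw": 0, "linear": [24, -82, 0], "turn": [-0.07, -0.07, -0.54]},
    {"claw": 0, "linear": [32, -110, 0], "turn": [-0.1, -0.1, -0.72]},
    {"claw": 0, "linear": [40, -137, 0], "turn": [-0.12, -0.12, -0.9]},
    {"claw": 0, "linear": [48, -165, 0], "turn": [-0.15, -0.15, -1.08]},
    {"claw": 0, "linear": [56, -192, 0], "turn": [-0.18, -0.18, -1.3]},
    {"claw": 0, "linear": [63, -218, 20], "turn": [-0.201, -0.196, -1.584]}
  ]
}}

```text
time_s: 26.78
ee_pos: [0.4509, 0.021, 0.2045]
eef_rot: [3.126, 0.25, 3.045]
force: [2.0, -0.9, -0.2]
grip_width: 0.0176
```

Run:
```python
from h import *
key("hold",.03); jars("t13")
```

```text
linear [  5.6   0.8 124. ] turn [-0.018 -0.011 -0.126]
yel [453.4 154.7] [18, 19, 197] z.07 [ 0.8211 -0.4829] z.153 [ 0.7913 -0.4604] z.048 [ 0.8289 -0.4889]
yel [473.9 153.8] [17, 14, 181] z.07 [ 0.8262 -0.5402] z.153 [ 0.7962 -0.5143] z.048 [ 0.8342 -0.5471]
yel [291.9 197.9] [22, 21, 362] z.07 [ 0.6918 -0.035 ] z.153 [ 0.6698 -0.0396] z.048 [ 0.6976 -0.0338]
yel [458.6 238.7] [21, 21, 345] z.07 [ 0.5836 -0.4888] z.153 [ 0.5682 -0.466 ] z.048 [ 0.5876 -0.4949]
yel [493.8 255.1] [21, 21, 351] z.07 [ 0.5411 -0.581 ] z.153 [ 0.5283 -0.5525] z.048 [ 0.5445 -0.5885]
yel [463.4 281.1] [22, 21, 363] z.07 [ 0.4704 -0.4963] z.153 [ 0.4619 -0.473 ] z.048 [ 0.4727 -0.5024]
red [243.5 197.8] [23, 22, 375] z.07 [0.6915 0.0948] z.153 [0.6696 0.0824] z.048 [0.6973 0.0981]
tape [483.4 259.7] [20, 21, 100] z.07 [ 0.5355 -0.5632] z.153 [ 0.523  -0.5359] z.048 [ 0.5388 -0.5705]
tape [359.3 326.7] [38, 38, 484] z.07 [ 0.3483 -0.2199] z.153 [ 0.3472 -0.2133] z.048 [ 0.3486 -0.2217]
```

>>> {"op": "play_rows", "data": {
  "moves": [
    {"claw": 0, "linear": [3, 0, 60], "turn": [-0.018, -0.011, -0.126]},
    {"claw": 0, "linear": [6, 1, 110], "turn": [-0.018, -0.011, -0.126]},
    {"claw": 0, "linear": [6, 1, 124], "turn": [-0.018, -0.011, -0.126]},
    {"claw": 0, "linear": [6, 1, 124], "turn": [-0.018, -0.011, -0.126]}
  ]
}}

```text
time_s: 27.32
ee_pos: [0.4716, 0.0221, 0.0791]
eef_rot: [-3.141, 0.255, -3.097]
force: [0.2, 0.7, 0.6]
grip_width: 0.0002
```

Run:
```python
from h import *
key("hold",0); im=vision.camera("wrist"); cv2.imwrite("pics/w13.png",cv2.resize(im[200:340,100:500],None,fx=2,fy=2))
```

```text
linear [-5.6 -1.1 27.4] turn [ 0.002 -0.007  0.01 ]
```

View pics/w13.png

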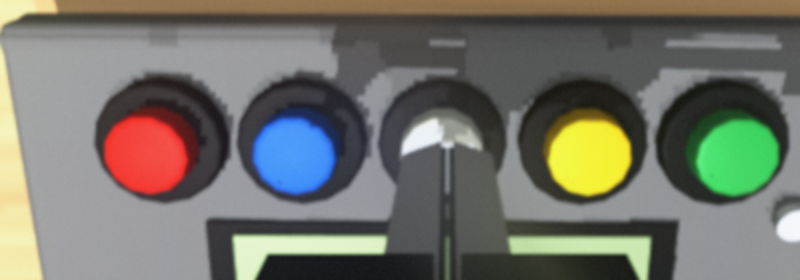

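>>> {"op": "play_rows", "data": {
  "moves": [
    {"claw": 0, "linear": [-5, -1, 18], "turn": [0, -0.007, 0.01]},
    {"claw": 0, "linear": [-5, -1, 26], "turn": [0, -0.007, 0.01]},
    {"claw": 0, "linear": [-5, -1, 29], "turn": [0, -0.007, 0.01]},
    {"claw": 0, "linear": [-5, -1, 31], "turn": [0, -0.007, 0.01]},
    {"claw": 0, "linear": [-5, -1, 31], "turn": [0, -0.007, 0.01]},
    {"claw": 0, "linear": [-5, -1, 31], "turn": [0, -0.007, 0.01]}
  ]
}}

```text
time_s: 28.12
ee_pos: [0.4854, 0.0216, 0.0524]
eef_rot: [3.14, 0.266, -3.107]
force: [-0.9, -1.1, 7.1]
grip_width: 0.0005
```

Run:
```python
from h import *
im=vision.camera("wrist"); cv2.imwrite("pics/w14.png",cv2.resize(im[200:340,100:500],None,fx=2,fy=2))
```

```text
(no output)
```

View pics/w14.png

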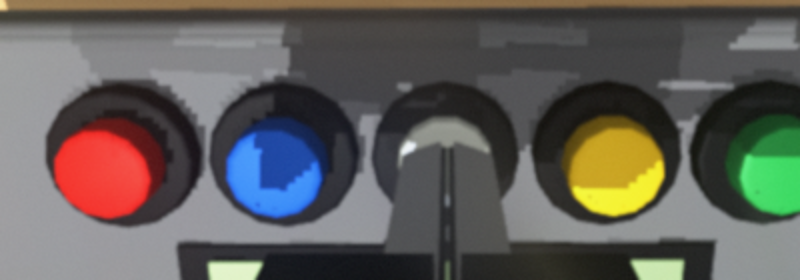

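>>> {"op": "play_rows", "data": {
  "moves": [
    {"claw": 0, "linear": [0, 0, 2], "turn": [0, 0, 0]},
    {"claw": 0, "linear": [0, 0, 2.5], "turn": [0, 0, 0]},
    {"claw": 0, "linear": [0, 0, 2.5], "turn": [0, 0, 0]},
    {"claw": 0, "linear": [0, 0, 2.5], "turn": [0, 0, 0]}
  ]
}}

```text
time_s: 28.68
ee_pos: [0.4859, 0.0216, 0.0518]
eef_rot: [3.14, 0.266, -3.107]
force: [-20.8, -1.5, 33.9]
grip_width: 0.0004
```

White has bottomed out (34 N). Next is blue.

>>> {"op": "play_rows", "data": {
  "moves": [
    {"claw": 0, "linear": [0, 0, -30], "turn": [0, 0, 0]},
    {"claw": 0, "linear": [0, 0, -30], "turn": [0, 0, 0]},
    {"claw": 0, "linear": [0, -47, -30], "turn": [0, 0, 0]},
    {"claw": 0, "linear": [0, -47, -30], "turn": [0, 0, 0]},
    {"claw": 0, "linear": [0, -47, -30], "turn": [0, 0, 0]}
  ]
}}

```text
time_s: 29.3
ee_pos: [0.4794, -0.0255, 0.0802]
eef_rot: [3.139, 0.266, -3.108]
force: [0.2, -0.1, 0.3]
grip_width: 0.0006
```

Run:
```python
from h import *
print(get_obs()["ee_pos"]);key("print",0)
```

```text
[ 0.47942863 -0.02548832  0.08020244]
linear [-0.4 -0.3 27.3] turn [ 0.002  0.004 -0.   ]
```

>>> {"op": "play_rows", "data": {
  "moves": [
    {"claw": 0, "linear": [0, 0, 20], "turn": [0, 0, 0]},
    {"claw": 0, "linear": [0, 0, 27], "turn": [0, 0, 0]},
    {"claw": 0, "linear": [0, 0, 29], "turn": [0, 0, 0]},
    {"claw": 0, "linear": [0, 0, 31], "turn": [0, 0, 0]},
    {"claw": 0, "linear": [0, 0, 32], "turn": [0, 0, 0]},
    {"claw": 0, "linear": [0, 0, 32], "turn": [0, 0, 0]}
  ]
}}

```text
time_s: 30.05
ee_pos: [0.4872, -0.0244, 0.0514]
eef_rot: [3.139, 0.265, -3.107]
force: [-30.9, 5.0, 45.9]
grip_width: 0.0002
```

Run:
```python
from h import *
im=vision.camera("wrist"); cv2.imwrite("pics/w15.png",cv2.resize(im[200:340,100:500],None,fx=2,fy=2))
```

```text
(no output)
```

View pics/w15.png

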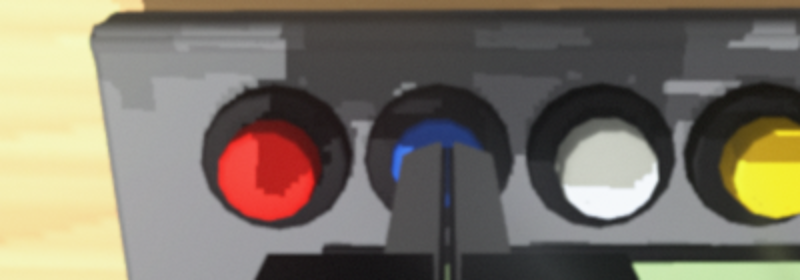

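Blue is fully down and the others are up. I'll lift and go for the red jar.

>>> {"op": "play_rows", "data": {
  "moves": [
    {"claw": 0, "linear": [0, 0, -50], "turn": [0, 0, 0]},
    {"claw": 0, "linear": [0, 0, -100], "turn": [0, 0, 0]},
    {"claw": 0, "linear": [0, 0, -160], "turn": [0, 0, 0]},
    {"claw": 0, "linear": [0, 0, -190], "turn": [0, 0, 0]},
    {"claw": 0, "linear": [0, 0, -190], "turn": [0, 0, 0]}
  ]
}}

```text
time_s: 30.72
ee_pos: [0.4378, -0.0265, 0.237]
eef_rot: [3.14, 0.269, -3.106]
force: [-0.7, -0.3, -0.5]
grip_width: 0.0001
```

Run:
```python
from h import *
jars("t16"); go([.669,.0835,.24],[np.pi,0,1.577])
```

```text
yel [453.4 154.8] [18, 19, 200] z.07 [ 0.8211 -0.4829] z.153 [ 0.7913 -0.4604] z.048 [ 0.8289 -0.4889]
yel [473.8 153.7] [17, 14, 178] z.07 [ 0.8262 -0.5402] z.153 [ 0.7962 -0.5143] z.048 [ 0.8342 -0.5471]
yel [291.9 197.9] [22, 21, 362] z.07 [ 0.6918 -0.035 ] z.153 [ 0.6698 -0.0396] z.048 [ 0.6976 -0.0338]
yel [458.6 238.7] [21, 21, 344] z.07 [ 0.5836 -0.4888] z.153 [ 0.5682 -0.466 ] z.048 [ 0.5876 -0.4949]
yel [493.8 255.2] [21, 21, 352] z.07 [ 0.5411 -0.581 ] z.153 [ 0.5283 -0.5525] z.048 [ 0.5445 -0.5885]
yel [463.4 281.1] [22, 21, 363] z.07 [ 0.4704 -0.4963] z.153 [ 0.4619 -0.473 ] z.048 [ 0.4727 -0.5024]
red [243.5 197.8] [22, 22, 376] z.07 [0.6915 0.0962] z.153 [0.6696 0.0837] z.048 [0.6973 0.0995]
tape [483.5 259.8] [20, 21, 102] z.07 [ 0.5355 -0.5632] z.153 [ 0.523  -0.5359] z.048 [ 0.5388 -0.5705]
tape [359.4 326.8] [38, 38, 485] z.07 [ 0.3483 -0.2199] z.153 [ 0.3472 -0.2133] z.048 [ 0.3486 -0.2217]
linear [-228.2  101.7   57.5] turn [0.215 0.205 1.59 ]
```

>>> {"op": "play_rows", "data": {
  "moves": [
    {"claw": 1, "linear": [-28, 13, 7], "turn": [0.025, 0.025, 0.18]},
    {"claw": 1, "linear": [-57, 25, 14], "turn": [0.05, 0.05, 0.36]},
    {"claw": 1, "linear": [-86, 38, 21], "turn": [0.07, 0.07, 0.54]},
    {"claw": 1, "linear": [-114, 51, 28], "turn": [0.1, 0.1, 0.72]},
    {"claw": 1, "linear": [-143, 64, 36], "turn": [0.12, 0.12, 0.9]},
    {"claw": 1, "linear": [-171, 76, 43], "turn": [0.15, 0.15, 1.08]},
    {"claw": 1, "linear": [-200, 89, 50], "turn": [0.18, 0.18, 1.3]},
    {"claw": 1, "linear": [-228, 102, 57], "turn": [0.215, 0.205, 1.59]}
  ]
}}

```text
time_s: 31.78
ee_pos: [0.6694, 0.0847, 0.2376]
eef_rot: [3.133, 0.016, 1.711]
force: [0.1, -0.5, 0.0]
grip_width: 0.0771
```

Run:
```python
from h import *
go([.669,.084,.21],[np.pi,0,1.577])
```

```text
linear [-0.2 -0.7 27.6] turn [0.01  0.015 0.135]
```

>>> {"op": "play_rows", "data": {
  "moves": [
    {"claw": 1, "linear": [0, -1, 28], "turn": [0.01, 0.015, 0.135]},
    {"claw": 1, "linear": [0, -1, 28], "turn": [0.01, 0.015, 0.135]},
    {"claw": 1, "linear": [0, -1, 28], "turn": [0.01, 0.015, 0.135]}
  ]
}}

```text
time_s: 32.15
ee_pos: [0.6686, 0.0841, 0.2098]
eef_rot: [-3.142, 0.001, 1.58]
force: [-0.1, -0.8, -1.0]
grip_width: 0.0936
```

Run:
```python
from h import *
go([.6695,.084,.1145],[np.pi,0,1.577])
```

```text
linear [-0.   0.9 95.3] turn [-0.     0.001  0.003]
```

>>> {"op": "play_rows", "data": {
  "moves": [
    {"claw": 1, "linear": [0, 1, 50], "turn": [0, 0, 0]},
    {"claw": 1, "linear": [0, 1, 90], "turn": [0, 0, 0]},
    {"claw": 1, "linear": [0, 1, 95], "turn": [0, 0, 0]},
    {"claw": 0.4, "linear": [0, 1, 95], "turn": [0, 0, 0]},
    {"claw": 0.4, "linear": [0, 1, 95], "turn": [0, 0, 0]},
    {"claw": 0.4, "linear": [0, 1, 95], "turn": [0, 0, 0]},
    {"claw": 0.4, "linear": [0, 1, 95], "turn": [0, 0, 0]},
    {"claw": 0.4, "linear": [0, 1, 95], "turn": [0, 0, 0]}
  ],
  "force": 25
}}

```text
time_s: 33.15
ee_pos: [0.6698, 0.0841, 0.1155]
eef_rot: [3.141, 0.001, 1.58]
force: [-1.4, 0.5, 3.8]
grip_width: 0.0574
```

>>> {"op": "play_rows", "data": {
  "moves": [
    {"claw": 0.4, "linear": [0, 0, 0], "turn": [0, 0, 0]},
    {"claw": 0.4, "linear": [0, 0, 0], "turn": [0, 0, 0]},
    {"claw": 0.4, "linear": [0, 0, -30], "turn": [0, 0, 0]},
    {"claw": 0.4, "linear": [0, 0, -80], "turn": [0, 0, 0]},
    {"claw": 0.4, "linear": [0, 0, -80], "turn": [0, 0, 0]}
  ]
}}

```text
time_s: 33.78
ee_pos: [0.671, 0.0842, 0.1993]
eef_rot: [3.135, 0.0, 1.58]
force: [0.5, 0.3, -2.7]
grip_width: 0.0574
```

Run:
```python
from h import *
go([.447,.434,.18],[np.pi,0,1.577+.095])
```

```text
linear [ 351.8 -220.9   17.7] turn [ 0.007  0.001 -0.092]
```

>>> {"op": "play_rows", "data": {
  "moves": [
    {"claw": 0.4, "linear": [44, -27, 0], "turn": [0.007, 0, -0.01]},
    {"claw": 0.4, "linear": [90, -56, 0], "turn": [0.007, 0, -0.02]},
    {"claw": 0.4, "linear": [138, -86, 0], "turn": [0.007, 0, -0.04]},
    {"claw": 0.4, "linear": [186, -117, 0], "turn": [0.007, 0, -0.06]},
    {"claw": 0.4, "linear": [235, -148, 0], "turn": [0.007, 0, -0.07]},
    {"claw": 0.4, "linear": [284, -178, 0], "turn": [0.007, 0, -0.08]},
    {"claw": 0.4, "linear": [330, -207, 0], "turn": [0.007, 0, -0.09]},
    {"claw": 0.4, "linear": [352, -221, 0], "turn": [0.007, 0, -0.092]}
  ]
}}

```text
time_s: 34.78
ee_pos: [0.4446, 0.436, 0.1959]
eef_rot: [-3.139, 0.002, 1.674]
force: [0.5, 0.0, -2.3]
grip_width: 0.0577
```

Run:
```python
from h import *
go([.447,.434,.10],[np.pi,0,1.577+.095]); o=get_obs(); print(o["grip_width"])
im=vision.camera("wrist"); cv2.imwrite("pics/w17.png",im)
go([.447,.434,.10],[np.pi,0,1.577+.095])
```

```text
linear [-2.1  2.4 95.9] turn [-0.002  0.002  0.002]
0.05766899315412524
linear [-3.8  3.4 95.9] turn [-0.003  0.001  0.003]
```

View pics/w17.png

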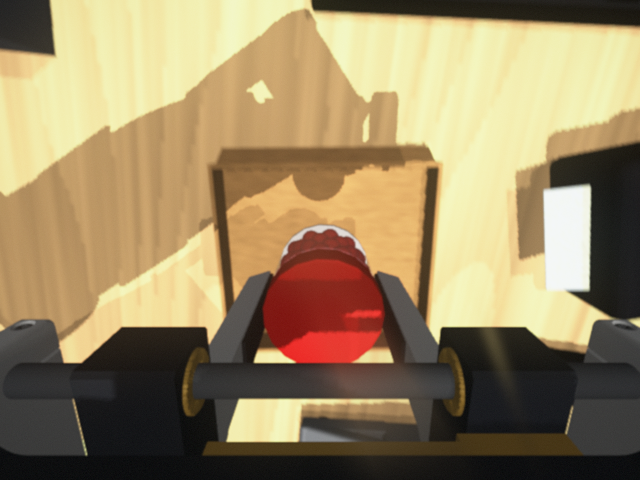

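The carton rim (columns 210 to 440) is square to the gripper, with the jar centred over it. Lowering.

>>> {"op": "play_rows", "data": {
  "moves": [
    {"claw": 0.4, "linear": [-4, 3, 50], "turn": [-0.003, 0, 0]},
    {"claw": 0.4, "linear": [-4, 3, 100], "turn": [-0.003, 0, 0]},
    {"claw": 0.4, "linear": [-4, 3, 140], "turn": [-0.003, 0, 0]},
    {"claw": 0.4, "linear": [-4, 3, 152], "turn": [-0.003, 0, 0]},
    {"claw": 0.4, "linear": [-4, 3, 157], "turn": [-0.003, 0, 0]},
    {"claw": 0.4, "linear": [-4, 3, 158], "turn": [-0.003, 0, 0]},
    {"claw": 0.4, "linear": [-4, 3, 158], "turn": [-0.003, 0, 0]},
    {"claw": 0.4, "linear": [-4, 3, 158], "turn": [-0.003, 0, 0]}
  ]
}}

```text
time_s: 35.83
ee_pos: [0.4467, 0.4339, 0.0387]
eef_rot: [3.14, 0.001, 1.675]
force: [-0.1, -0.4, -1.8]
grip_width: 0.0575
```

>>> {"op": "play_rows", "data": {
  "moves": [
    {"claw": 0.4, "linear": [0, 0, 1.5], "turn": [0, 0, 0]},
    {"claw": 0.4, "linear": [0, 0, 2], "turn": [0, 0, 0]},
    {"claw": 0.4, "linear": [0, 0, 2], "turn": [0, 0, 0]}
  ]
}}

```text
time_s: 36.2
ee_pos: [0.4467, 0.4339, 0.0366]
eef_rot: [3.14, 0.001, 1.675]
force: [-0.9, 0.5, -2.7]
grip_width: 0.0578
```

>>> {"op": "play_rows", "data": {
  "moves": [
    {"claw": 0.4, "linear": [0, 0, 1], "turn": [0, 0, 0]},
    {"claw": 0.4, "linear": [0, 0, 1], "turn": [0, 0, 0]}
  ]
}}

```text
time_s: 36.45
ee_pos: [0.4468, 0.434, 0.0365]
eef_rot: [3.14, 0.0, 1.675]
force: [-2.7, -2.5, 5.1]
grip_width: 0.0572
```

>>> {"op": "play_rows", "data": {
  "moves": [
    {"claw": 0.8, "linear": [0, 0, 0], "turn": [0, 0, 0]},
    {"claw": 0.9, "linear": [0, 0, 0], "turn": [0, 0, 0]},
    {"claw": 1, "linear": [0, 0, 0], "turn": [0, 0, 0]},
    {"claw": 1, "linear": [0, 0, 0], "turn": [0, 0, 0]},
    {"claw": 1, "linear": [0, 0, 0], "turn": [0, 0, 0]},
    {"claw": 1, "linear": [0, 0, -50], "turn": [0, 0, 0]},
    {"claw": 1, "linear": [0, 0, -110], "turn": [0, 0, 0]},
    {"claw": 1, "linear": [0, 0, -190], "turn": [0, 0, 0]}
  ]
}}

```text
time_s: 37.45
ee_pos: [0.4462, 0.4338, 0.2107]
eef_rot: [3.14, 0.001, 1.675]
force: [0.2, -0.1, -0.3]
grip_width: 0.0941
```

Run:
```python
from h import *
go([.67,-.04,.22],[np.pi,0,1.577])
im=vision.camera("wrist"); cv2.imwrite("pics/w18.png",im)
```

```text
linear [-494.6  173.1   -8.7] turn [0.001 0.001 0.098]
```

View pics/w18.png

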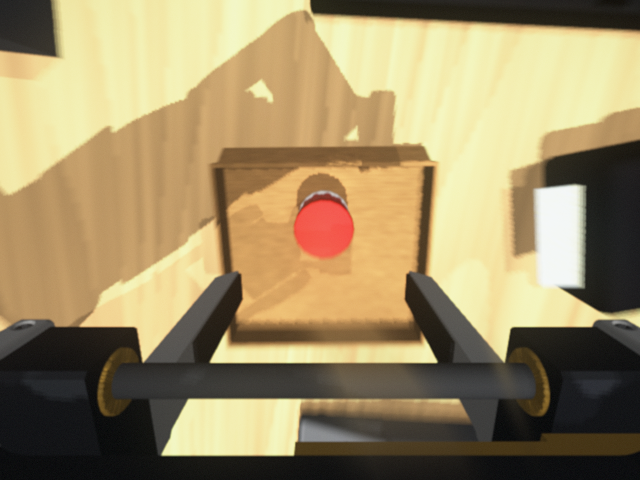

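The red jar stands upright in the carton, lid at (324,226). Back for the amber.

>>> {"op": "play_rows", "data": {
  "moves": [
    {"claw": 1, "linear": [-56, 20, -10], "turn": [0, 0, 0.01]},
    {"claw": 1, "linear": [-112, 40, -10], "turn": [0, 0, 0.02]},
    {"claw": 1, "linear": [-168, 59, -10], "turn": [0, 0, 0.03]},
    {"claw": 1, "linear": [-224, 78, -10], "turn": [0, 0, 0.04]},
    {"claw": 1, "linear": [-280, 98, -10], "turn": [0, 0, 0.06]},
    {"claw": 1, "linear": [-336, 118, -10], "turn": [0, 0, 0.07]},
    {"claw": 1, "linear": [-392, 138, -10], "turn": [0, 0, 0.08]},
    {"claw": 1, "linear": [-448, 157, -10], "turn": [0, 0, 0.09]}
  ]
}}

```text
time_s: 38.5
ee_pos: [0.6515, 0.0043, 0.2291]
eef_rot: [3.131, -0.007, 1.585]
force: [0.5, 0.9, 0.2]
grip_width: 0.0939
```

Run:
```python
from h import *
go([.67,-.04,.21],[np.pi,0,1.577])
```

```text
linear [-44.7  17.7  18.9] turn [ 0.011 -0.007  0.008]
```

>>> {"op": "play_rows", "data": {
  "moves": [
    {"claw": 1, "linear": [-45, 18, 0], "turn": [0.011, -0.007, 0.008]},
    {"claw": 1, "linear": [-45, 18, 10], "turn": [0.011, -0.007, 0.008]},
    {"claw": 1, "linear": [-45, 18, 19], "turn": [0.011, -0.007, 0.008]},
    {"claw": 1, "linear": [-45, 18, 19], "turn": [0.011, -0.007, 0.008]}
  ]
}}

```text
time_s: 39.0
ee_pos: [0.6698, -0.039, 0.2091]
eef_rot: [-3.14, -0.001, 1.579]
force: [0.0, -0.0, 0.0]
grip_width: 0.0938
```

Run:
```python
from h import *
go([.67,-.04,.1145],[np.pi,0,1.577]); im=vision.camera("wrist"); cv2.imwrite("pics/w19.png",im)
```

```text
linear [-1.   0.3 94.6] turn [-0.002 -0.001  0.002]
```

View pics/w19.png

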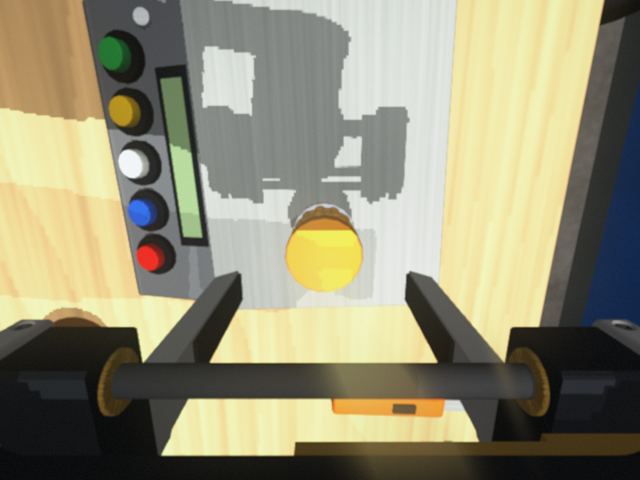

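The amber jar on the pan is centred between the jaws at (324,252).

>>> {"op": "play_rows", "data": {
  "moves": [
    {"claw": 1, "linear": [-1, 0, 50], "turn": [0, 0, 0]},
    {"claw": 1, "linear": [-1, 0, 90], "turn": [0, 0, 0]},
    {"claw": 1, "linear": [-1, 0, 95], "turn": [0, 0, 0]},
    {"claw": 0.4, "linear": [-1, 0, 95], "turn": [0, 0, 0]},
    {"claw": 0.4, "linear": [-1, 0, 95], "turn": [0, 0, 0]},
    {"claw": 0.4, "linear": [-1, 0, 95], "turn": [0, 0, 0]},
    {"claw": 0.4, "linear": [-1, 0, 95], "turn": [0, 0, 0]},
    {"claw": 0.4, "linear": [-1, 0, 95], "turn": [0, 0, 0]}
  ],
  "force": 25
}}

```text
time_s: 40.05
ee_pos: [0.6702, -0.0401, 0.1156]
eef_rot: [3.141, -0.0, 1.579]
force: [-2.2, 0.6, 5.2]
grip_width: 0.0576
```

>>> {"op": "play_rows", "data": {
  "moves": [
    {"claw": 0.4, "linear": [0, 0, 0], "turn": [0, 0, 0]},
    {"claw": 0.4, "linear": [0, 0, 0], "turn": [0, 0, 0]},
    {"claw": 0.4, "linear": [0, 0, -30], "turn": [0, 0, 0]},
    {"claw": 0.4, "linear": [0, 0, -85], "turn": [0, 0, 0]},
    {"claw": 0.4, "linear": [0, 0, -85], "turn": [0, 0, 0]}
  ]
}}

```text
time_s: 40.67
ee_pos: [0.6715, -0.0403, 0.2049]
eef_rot: [3.135, 0.001, 1.579]
force: [0.8, -0.1, -3.5]
grip_width: 0.0579
```

Run:
```python
from h import *
go([.4565,.344,.2],[np.pi,0,1.577+.095])
```

```text
linear [ 385.9 -212.     3.2] turn [ 0.007  0.001 -0.093]
```

>>> {"op": "play_rows", "data": {
  "moves": [
    {"claw": 0.4, "linear": [46, -25, 0], "turn": [0.007, 0, -0.01]},
    {"claw": 0.4, "linear": [98, -54, 0], "turn": [0.007, 0, -0.02]},
    {"claw": 0.4, "linear": [150, -82, 0], "turn": [0.007, 0, -0.04]},
    {"claw": 0.4, "linear": [205, -112, 0], "turn": [0.007, 0, -0.06]},
    {"claw": 0.4, "linear": [258, -141, 0], "turn": [0.007, 0, -0.07]},
    {"claw": 0.4, "linear": [310, -170, 0], "turn": [0.007, 0, -0.08]},
    {"claw": 0.4, "linear": [355, -195, 0], "turn": [0.007, 0, -0.09]},
    {"claw": 0.4, "linear": [386, -212, 0], "turn": [0.007, 0, -0.093]}
  ]
}}

```text
time_s: 41.68
ee_pos: [0.4547, 0.3456, 0.2016]
eef_rot: [-3.14, 0.002, 1.673]
force: [0.4, -0.7, -2.4]
grip_width: 0.0577
```

Run:
```python
from h import *
im=vision.camera("wrist"); cv2.imwrite("pics/w20.png",im)
go([.4565,.344,.0385],[np.pi,0,1.577+.095])
```

```text
linear [ -4.3   3.4 163.1] turn [-0.003  0.001  0.003]
```

View pics/w20.png

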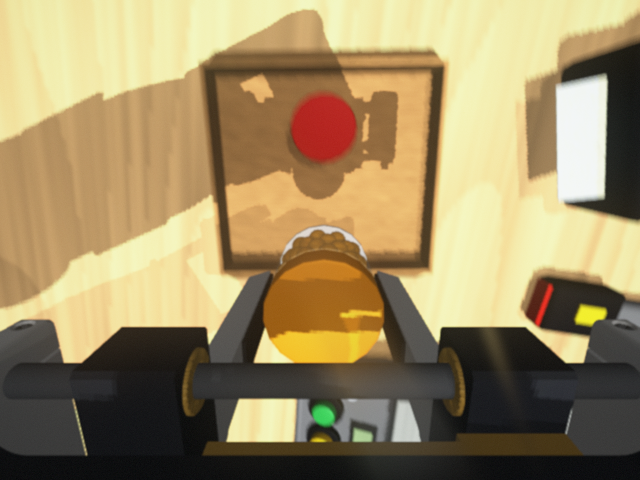

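>>> {"op": "play_rows", "data": {
  "moves": [
    {"claw": 0.4, "linear": [-4, 3, 50], "turn": [-0.003, 0, 0]},
    {"claw": 0.4, "linear": [-4, 3, 100], "turn": [-0.003, 0, 0]},
    {"claw": 0.4, "linear": [-4, 3, 145], "turn": [-0.003, 0, 0]},
    {"claw": 0.4, "linear": [-4, 3, 158], "turn": [-0.003, 0, 0]},
    {"claw": 0.4, "linear": [-4, 3, 163], "turn": [-0.003, 0, 0]},
    {"claw": 0.4, "linear": [-4, 3, 164], "turn": [-0.003, 0, 0]},
    {"claw": 0.4, "linear": [-4, 3, 165], "turn": [-0.003, 0, 0]},
    {"claw": 0.4, "linear": [-4, 3, 165], "turn": [-0.003, 0, 0]}
  ]
}}

```text
time_s: 42.72
ee_pos: [0.4564, 0.3445, 0.0373]
eef_rot: [3.14, 0.0, 1.675]
force: [0.7, -0.8, -2.0]
grip_width: 0.0575
```

>>> {"op": "play_rows", "data": {
  "moves": [
    {"claw": 0.4, "linear": [0, 0, 0.5], "turn": [0, 0, 0]},
    {"claw": 0.4, "linear": [0, 0, 1], "turn": [0, 0, 0]},
    {"claw": 0.4, "linear": [0, 0, 1], "turn": [0, 0, 0]}
  ]
}}

```text
time_s: 43.1
ee_pos: [0.4565, 0.3446, 0.0366]
eef_rot: [3.14, 0.0, 1.675]
force: [-0.3, -0.4, 2.2]
grip_width: 0.0576
```

>>> {"op": "play_rows", "data": {
  "moves": [
    {"claw": 0.8, "linear": [0, 0, 0], "turn": [0, 0, 0]},
    {"claw": 0.9, "linear": [0, 0, 0], "turn": [0, 0, 0]},
    {"claw": 1, "linear": [0, 0, 0], "turn": [0, 0, 0]},
    {"claw": 1, "linear": [0, 0, 0], "turn": [0, 0, 0]},
    {"claw": 1, "linear": [0, 0, 0], "turn": [0, 0, 0]},
    {"claw": 1, "linear": [0, 0, -50], "turn": [0, 0, 0]},
    {"claw": 1, "linear": [0, 0, -110], "turn": [0, 0, 0]},
    {"claw": 1, "linear": [0, 0, -150], "turn": [0, 0, 0]}
  ]
}}

```text
time_s: 44.1
ee_pos: [0.4565, 0.3447, 0.1895]
eef_rot: [3.138, -0.001, 1.675]
force: [0.5, 0.1, -0.8]
grip_width: 0.094
```

Run:
```python
from h import *
im=vision.camera("wrist"); cv2.imwrite("pics/w21.png",im)
key("off",.12)
```

```text
linear [-418.9  -44.4   22.4] turn [-0.186 -0.207 -1.492]
```

View pics/w21.png

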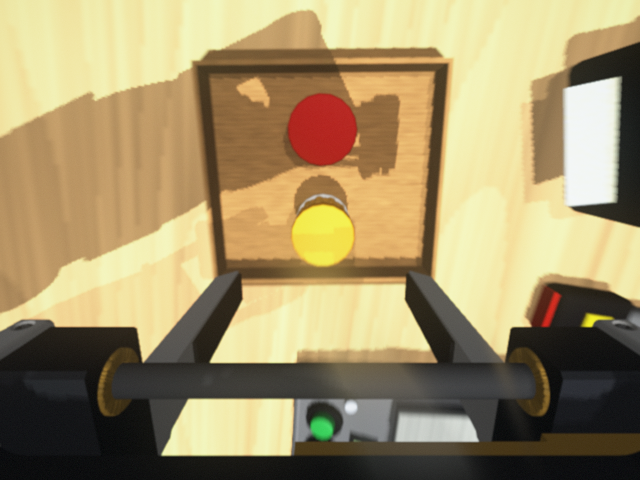

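Both jars are upright in the carton, red at (322,130) and amber at (323,236). Next is the red key.

>>> {"op": "play_rows", "data": {
  "moves": [
    {"claw": 0, "linear": [-52, -6, -20], "turn": [-0.023, -0.026, -0.18]},
    {"claw": 0, "linear": [-105, -11, -20], "turn": [-0.046, -0.05, -0.36]},
    {"claw": 0, "linear": [-157, -17, -20], "turn": [-0.07, -0.075, -0.54]},
    {"claw": 0, "linear": [-210, -22, -20], "turn": [-0.09, -0.1, -0.72]},
    {"claw": 0, "linear": [-262, -28, -20], "turn": [-0.11, -0.125, -0.9]},
    {"claw": 0, "linear": [-315, -33, -10], "turn": [-0.14, -0.15, -1.08]},
    {"claw": 0, "linear": [-370, -39, 0], "turn": [-0.165, -0.18, -1.3]},
    {"claw": 0, "linear": [-419, -44, 10], "turn": [-0.186, -0.207, -1.492]}
  ]
}}

```text
time_s: 45.15
ee_pos: [0.4586, -0.0507, 0.1873]
eef_rot: [3.113, 0.233, 2.982]
force: [1.6, -0.4, -0.5]
grip_width: 0.0177
```

Run:
```python
from h import *
key("off",.03)
```

```text
linear [ -1.  -23.3 106.8] turn [-0.019 -0.027 -0.188]
```

>>> {"op": "play_rows", "data": {
  "moves": [
    {"claw": 0, "linear": [-1, -23, 10], "turn": [-0.019, -0.027, -0.188]},
    {"claw": 0, "linear": [-1, -23, 50], "turn": [-0.019, -0.027, -0.188]},
    {"claw": 0, "linear": [-1, -23, 100], "turn": [-0.019, -0.027, -0.188]},
    {"claw": 0, "linear": [-1, -23, 107], "turn": [-0.019, -0.027, -0.188]},
    {"claw": 0, "linear": [-1, -23, 107], "turn": [-0.019, -0.027, -0.188]}
  ]
}}

```text
time_s: 45.78
ee_pos: [0.481, -0.0744, 0.0836]
eef_rot: [-3.141, 0.262, -3.107]
force: [-0.2, -1.2, 0.3]
grip_width: 0.0008
```

Run:
```python
from h import *
im=vision.camera("wrist"); cv2.imwrite("pics/w22.png",cv2.resize(im[200:340,200:600],None,fx=2,fy=2))
jars("t22")
key("off",0)
```

```text
yel [453.5 154.7] [18, 19, 193] z.07 [ 0.8211 -0.4829] z.153 [ 0.7913 -0.4604] z.048 [ 0.8289 -0.4889]
yel [474.  153.6] [17, 14, 180] z.07 [ 0.8262 -0.5402] z.153 [ 0.7962 -0.5143] z.048 [ 0.8342 -0.5471]
yel [458.6 238.7] [21, 21, 344] z.07 [ 0.5836 -0.4888] z.153 [ 0.5682 -0.466 ] z.048 [ 0.5876 -0.4949]
yel [493.8 255.2] [21, 21, 352] z.07 [ 0.5411 -0.581 ] z.153 [ 0.5283 -0.5525] z.048 [ 0.5445 -0.5885]
yel [463.4 281.1] [22, 21, 363] z.07 [ 0.4704 -0.4963] z.153 [ 0.4619 -0.473 ] z.048 [ 0.4727 -0.5024]
yel [146.7 281.7] [21, 21, 299] z.07 [0.4574 0.3447] z.153 [0.4497 0.3172] z.048 [0.4595 0.352 ]
red [111.7 284.9] [22, 21, 365] z.07 [0.4484 0.4351] z.153 [0.4412 0.4021] z.048 [0.4503 0.4439]
tape [483.4 259.7] [20, 21, 101] z.07 [ 0.5355 -0.5632] z.153 [ 0.523  -0.5359] z.048 [ 0.5388 -0.5705]
tape [359.5 326.9] [38, 38, 483] z.07 [ 0.3483 -0.2199] z.153 [ 0.3472 -0.2133] z.048 [ 0.3486 -0.2217]
linear [ 1.2 -0.2 31.3] turn [-0.001  0.003  0.   ]
```

View pics/w22.png

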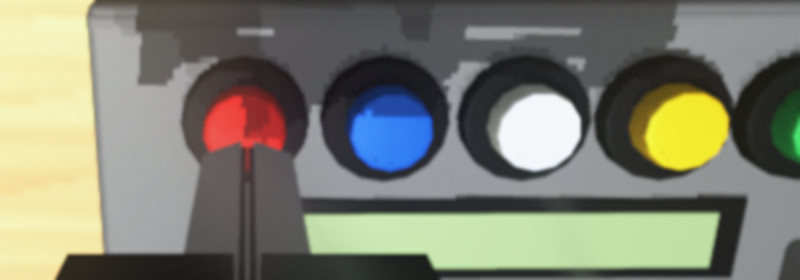

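View pics/t22.png

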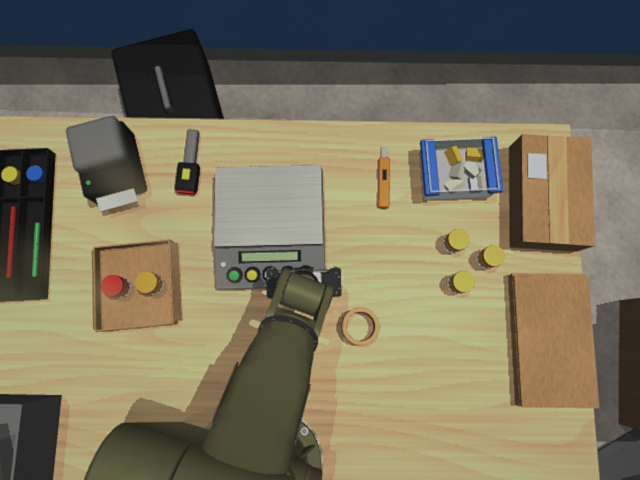

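Both jars are in the carton at (112,285) and (147,282), and the tape lies flat at (360,327). The fingers are over the red key, so I'm pressing it.

>>> {"op": "play_rows", "data": {
  "moves": [
    {"claw": 0, "linear": [1, 0, 22], "turn": [0, 0, 0]},
    {"claw": 0, "linear": [1, 0, 31], "turn": [0, 0, 0]},
    {"claw": 0, "linear": [1, 0, 33], "turn": [0, 0, 0]},
    {"claw": 0, "linear": [1, 0, 35], "turn": [0, 0, 0]},
    {"claw": 0, "linear": [1, 0, 36], "turn": [0, 0, 0]},
    {"claw": 0, "linear": [1, 0, 36], "turn": [0, 0, 0]}
  ]
}}

```text
time_s: 46.62
ee_pos: [0.4902, -0.0744, 0.0519]
eef_rot: [-3.14, 0.266, -3.107]
force: [-21.1, 2.9, 34.3]
grip_width: 0.0003
```

Run:
```python
from h import *
im=vision.camera("wrist"); cv2.imwrite("pics/w23.png",cv2.resize(im[200:340,200:600],None,fx=2,fy=2))
```

```text
(no output)
```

View pics/w23.png

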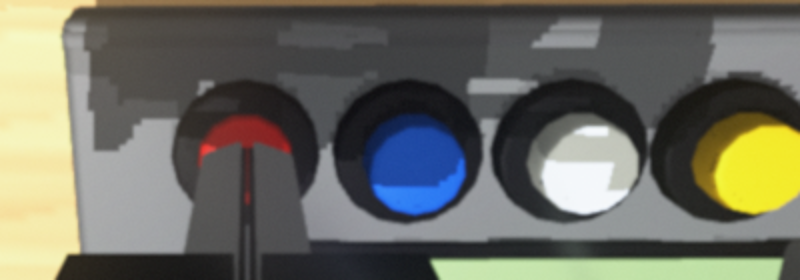

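Red is fully down and alone. I'll retract clear and do a last check.

>>> {"op": "play_rows", "data": {
  "moves": [
    {"claw": 0, "linear": [0, 0, -40], "turn": [0, 0, 0]},
    {"claw": 0, "linear": [0, 0, -90], "turn": [0, 0, 0]},
    {"claw": 0, "linear": [0, 0, -150], "turn": [0, 0, 0]},
    {"claw": 0, "linear": [0, 0, -190], "turn": [0, 0, 0]},
    {"claw": 0, "linear": [0, 0, -190], "turn": [0, 0, 0]},
    {"claw": 0, "linear": [0, 0, -190], "turn": [0, 0, 0]},
    {"claw": 0, "linear": [0, 0, -190], "turn": [0, 0, 0]}
  ]
}}

```text
time_s: 47.55
ee_pos: [0.44, -0.0757, 0.2341]
eef_rot: [-3.141, 0.264, -3.107]
force: [-0.4, 0.2, 0.4]
grip_width: 0.0005
```

Run:
```python
from h import *
cv2.imwrite("pics/s24.png",vision.camera("scene")); jars("t24"); print(get_obs()["force"])
```

```text
yel [453.5 154.7] [17, 19, 197] z.07 [ 0.8211 -0.4843] z.153 [ 0.7913 -0.4617] z.048 [ 0.829  -0.4903]
yel [473.9 153.9] [17, 14, 187] z.07 [ 0.8262 -0.5402] z.153 [ 0.7962 -0.5143] z.048 [ 0.8342 -0.5471]
yel [458.6 238.7] [21, 21, 344] z.07 [ 0.5836 -0.4888] z.153 [ 0.5682 -0.466 ] z.048 [ 0.5876 -0.4949]
yel [493.8 255.1] [21, 21, 351] z.07 [ 0.5411 -0.581 ] z.153 [ 0.5283 -0.5525] z.048 [ 0.5445 -0.5885]
yel [463.4 281.1] [22, 21, 363] z.07 [ 0.4704 -0.4963] z.153 [ 0.4619 -0.473 ] z.048 [ 0.4727 -0.5024]
yel [146.7 281.6] [21, 21, 300] z.07 [0.4574 0.3447] z.153 [0.4497 0.3172] z.048 [0.4595 0.352 ]
red [111.7 284.8] [22, 21, 364] z.07 [0.4484 0.4351] z.153 [0.4412 0.4021] z.048 [0.4503 0.4439]
tape [483.4 259.7] [20, 21, 101] z.07 [ 0.5355 -0.5632] z.153 [ 0.523  -0.5359] z.048 [ 0.5388 -0.5705]
tape [359.1 326.9] [38, 38, 496] z.07 [ 0.3483 -0.2199] z.153 [ 0.3472 -0.2133] z.048 [ 0.3486 -0.2217]
[-0.636919   -0.28211336  0.26894895]
```

View pics/s24.png

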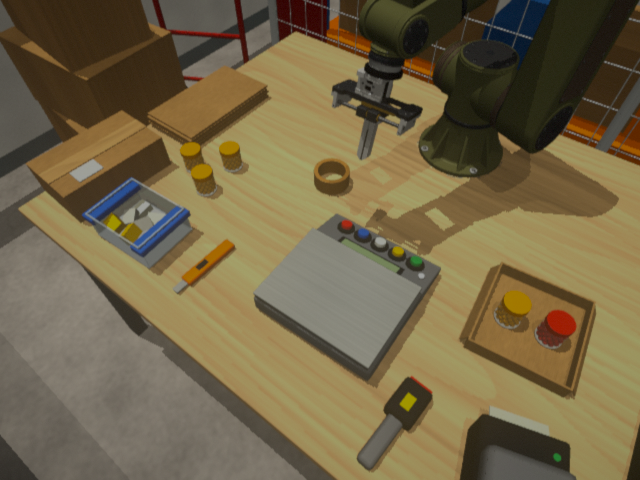

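The last view shows:
- both jars upright in the carton, at (514,308) and (556,328)
- the tape flat on the bench at (332,177)
- all five keys up
- the arm clear of everything, and the scanner and cutter in place

Handing in.

Run:
```python
from station import hand_in
print(hand_in())
```

```text
the job is handed in; nothing more can be done
None
```

The weighing is done and handed in at about 48 s. I laid the tape flat on the bench, then pressed green and yellow with the pan empty. The red jar and the leftmost amber stood on the pan while I pressed white and blue. Both jars then went into the carton, and I pressed red last. Only those two jars belonged to the job: there was no green or blue jar, and the other three ambers were look-alikes.

**Last checks:**
- Both jars are upright and released in the carton, at (0.448, 0.435) and (0.457, 0.345).
- The tape lies flat at (0.349, -0.222), and the arm touches nothing.
- All five keys look up again in the last picture. There is no key reading, so I judged each press by the force at the bottom (about 34–55 N) and, for all but white, by a picture of the key sunk. White's picture was taken a little before it bottomed out.
- The scanner and cutter look unmoved in the pictures.

**What went wrong:** the first grasp of the tape missed because I lifted before the fingers had closed. The tape did not shift, and the second try held.

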